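# Put away the block-printing demo: knives in the stand, stamps in the lidded box

### The arm

A 7-joint arm with a two-finger parallel gripper is mounted at the origin on a cart in front of the work surface, level with it; the furniture and walls round the work are solid. World frame = base frame: x ahead of the robot, y to its left, z up, the work surface at z = 0. Lengths are in mm, angles in degrees, forces in N, time in s.
With the tool pointing down it reaches from about 350 to 900 mm from the base axis. Payload 7.2 kg.
Tool frame: the origin (TCP) lies at the very end of the fingers, on their centre line; the grasp point (between the pads) lies 19 mm behind it; z points along the fingers, y is the line along which they close (so a half turn about z gives the same grasp; the last joint's range is limited). The gripper opens to 85 mm and grips with 20 to 120 N. Pads are 22 mm wide; open, the fingers measure 114 mm over their backs; the gripper's body (76 mm by 85 mm) begins 54 mm behind the grasp point. The pads swing forward as they close: fully open they stand 13 mm farther back than shut.
Start: joints at [66.681, 23.554, -0.728, 91.456, 0.321, 64.991, -4.71], TCP at [207.71, -589.479, 231.297] pointing down, gripper open.
Joint ranges: [-169.25, 169.25], [-16.82, 113.86], [-84.01, 82.57], [7.8, 145.47], [-59.2, 239.2], [7.22, 106.19], [-163.78, 163.78]. Speed limits (degrees/s): [136.94, 136.94, 172.46, 172.46, 180, 180, 180].

### API

Orientations are given as [roll, pitch, yaw] about the fixed x, y, z axes, in that order (R = Rz(yaw) Ry(pitch) Rx(roll)).
In Python, from workcell import robot gives the robot as it stands.
- The arm moves only by the tool carry_out, never from a script. Its argument "targets" is a list of rows, each a list of 7 numbers: the shift along the tool's x, y, z in cm, then the turn, a rotation vector about the tool's x, y, z in rad, then the finger opening in cm, from 0 to 8.54. A call has 1 to 20 rows; each row shifts and turns the commanded pose from where the row before left it, along the tool's axes as they then stand; what a row does not reach is not made up. A row lasts 1/10 s, in which the tool goes at most 50 mm and 8.59 degrees, less where a joint would pass 70% of its speed; a pose out of reach is approached as far as the arm can. A call with a gripper value outside its range is refused whole. The fingers move at their own pace and stop on an object; "squeeze" is the grip in N (left out, the last holds). Time passes only in rows, so rows that do not move let the fingers close. It gives the time, the measured TCP pose, the force, the opening and the grip force at its end, in the units of the state.
- robot.state(): the state, without advancing time (a new reading comes with each control period).
- robot.grab_frame(name): name is "scene" or "top" or "wrist"; returns the picture (420x560x3 uint8, red, green, blue); there is no depth.
- robot.camera_info(name): a dict with "mtx" (3x3 intrinsics, pixels), "xyz" and "rotation" of the camera in the world; the wrist camera has in their place "hand_eye" (4x4, takes a point from camera to tool coordinates, whose origin is the TCP and whose axes are the flange's). Camera axes: x right, y down, z forward; pixel columns grow to the right and rows downward; lengths in mm; the calibration is good to about 2 mm. A picture is of the moment at which its call begins: read the wrist's pose just before it. camera_info takes no time and is no camera call.
- robot.sign_off(): hands the job in; it is judged then, once.
Trained networks look in the newest picture that a camera, given by its name, has taken for a name from the list of things; names that differ only in an ending like _2 or _b are one class to them, and where a whole thing is asked for, a point or a joint stands for the part that bears it (a point fixed in the world has none). Each returns a list of dicts, best first, with "conf" (0 to 1); they miss things now and then, are a little off and sometimes report something else, mostly with a low value. They report only what shows in the picture. A call takes as long as a camera call.
- robot.look_for(name, camera): "box" ([centre column, centre row, width, height] in pixels, round what is visible of it).
The state is a dict: "time_s": time; "joint_pos": joint angles; "joint_velocities": joint speeds; "tau": joint torques, N m; "position": TCP position; "eef_rot": TCP orientation; "wrist_force": force on the tool from outside, world axes, zero at the start; "torque": the same for the moment, N m; "gripper_width": finger opening in mm; "finger_force": force on a finger pad.
Only numpy, scipy, OpenCV 4.12 (cv2) and the standard library are available. Lean on these libraries where they do the work, as an engineer would, in place of code of your own. Each camera call takes 0.05 s, during which the arm holds its last target. There are 200 camera calls.

### The job

The printing demo is over, please pack it up: slide each ink knife lying across the open stamp box blade first into a slot of its own in the knife stand, fully home so that its handle meets the block. Stand all the hand stamps upright on the floor of the stamp box, one to a cell, and put the lid on so that it sits flat and fully down on the rim. Leave the box of cards and the tub beside the work where they are.

Things in the scene. Friction and masses are not known exactly. Their poses are not given: they have to be found in the camera images.
- stamp_box: Open wooden stamp box, fixed, 48 mm (x) by 134 mm (y), walls 4 mm thick, rim 62 mm above the table, floor 36 mm above the table (solid below). Two low dividers (3 mm thick, 12 mm high) part it into three cells in a row along y, 42 mm apart. Origin: centre of its underside; z up. Stands left or right of the knife stand.
- box_rim (a point): Centre of the stamp box's mouth, on the plane of the rim (62 mm above the table); axes as the box.
- knife_stand: Fixed wooden stand, 120 mm wide (y), 82 high. In its front (-x, the robot's side) three level slots side by side, 42 mm apart, each 26 mm wide, 8 mm high (62 to 70 mm above the table), 48 mm deep, closed behind; before the mouths a ledge level with the slot floors reaches 28 mm to -x, and a foot 10 mm high 56 mm. Origin: on the table, 26 mm behind the mouths; x points into the slots.
- box_lid: Lift-off wooden lid, 48 (x) by 134 mm (y), hollow below. Origin: centre of its seating plane, which rests on the box rim; locating ribs hang 6 mm below it and enter the box with 3 mm play. On the table it stands on the ribs. Bar grip in the middle of the top: 16 mm thick (y), 34 long (x), 29 to 49 mm over the origin. Upright stamps fit below it with 4 mm to spare. Either way round fits. 0.14 kg.
- lid_grip (a point): Middle of the top of the lid's bar grip, 49 mm over the lid's origin.
- drawer_chest: Fixed wooden chest of small drawers standing left of the work, 216 mm (its x) by 176 mm (its y), 135 mm high, one drawer a little open; its own +y points to the robot's side, its -x face to the work. Not part of the job. Origin: centre of its underside.
- card_deck: A boxed deck of cards, 66 x 98 x 30 mm, lying by the work; not part of the job. Origin: centre of its underside.
- putty_tub: A round lidded tub, 78 mm across, 42 high, standing by the work; not part of the job. Origin: centre of its underside.
- slot_0 (a point): Middle of the lower edge of the mouth of the left (+y) slot of the knife stand, on the slot floor (62 mm above the table); +x points into the slot, z up.
- cell_0 (a point): Middle of the floor of the left (+y) cell of the stamp box (36 mm above the table); axes as the box. The cell is 40 mm (x) by about 40 mm (y).
- ink_knife_0: Flat ink knife (may be absent). Wooden handle 55 mm long (to -x), 16 wide (y), 15 high; flat steel blade 46 mm long (to +x), 20 wide, 3 thick, round-ended, flush with the handle's underside. Origin: on the underside at the shoulder between them; z up. Centre of mass 19 mm behind it. Starts across the box rim (origin at 62 mm), handle to the robot, 42 mm apart. 60 g.
- stamp_0: Hand stamp (may be absent): square wooden base 32 x 32 x 12 mm with an upright round handle 17 mm across, from 12 to 50 mm above the underside. Origin: centre of its underside; z along the handle. About 60 g. Stands upright on the table at the start.
- slot_1 (a point): Middle of the lower edge of the mouth of the middle slot of the knife stand, on the slot floor (62 mm above the table); +x points into the slot, z up.
- cell_1 (a point): Middle of the floor of the middle cell of the stamp box (36 mm above the table); axes as the box. The cell is 40 mm (x) by about 40 mm (y).
- ink_knife_1: Flat ink knife (may be absent). Wooden handle 55 mm long (to -x), 16 wide (y), 15 high; flat steel blade 46 mm long (to +x), 20 wide, 3 thick, round-ended, flush with the handle's underside. Origin: on the underside at the shoulder between them; z up. Centre of mass 19 mm behind it. Starts across the box rim (origin at 62 mm), handle to the robot, 42 mm apart. 60 g.
- stamp_1: Hand stamp (may be absent): square wooden base 32 x 32 x 12 mm with an upright round handle 17 mm across, from 12 to 50 mm above the underside. Origin: centre of its underside; z along the handle. About 60 g. Stands upright on the table at the start.
- slot_2 (a point): Middle of the lower edge of the mouth of the right (-y) slot of the knife stand, on the slot floor (62 mm above the table); +x points into the slot, z up.
- cell_2 (a point): Middle of the floor of the right (-y) cell of the stamp box (36 mm above the table); axes as the box. The cell is 40 mm (x) by about 40 mm (y).
- ink_knife_2: Flat ink knife (may be absent). Wooden handle 55 mm long (to -x), 16 wide (y), 15 high; flat steel blade 46 mm long (to +x), 20 wide, 3 thick, round-ended, flush with the handle's underside. Origin: on the underside at the shoulder between them; z up. Centre of mass 19 mm behind it. Starts across the box rim (origin at 62 mm), handle to the robot, 42 mm apart. 60 g.
- stamp_2: Hand stamp (may be absent): square wooden base 32 x 32 x 12 mm with an upright round handle 17 mm across, from 12 to 50 mm above the underside. Origin: centre of its underside; z along the handle. About 60 g. Stands upright on the table at the start.

How it is judged:
By the outcome, as a careful person would: the job done as asked, in the order asked, and still so for the second after the job is handed in, with the robot touching nothing.
Of ink_knife_0, ink_knife_1, ink_knife_2 only 2 to 3 are there at a start; the rules pass over those that are not, and their reading is None.
Of stamp_0, stamp_1, stamp_2 only 2 to 3 are there at a start; the rules pass over those that are not, and their reading is None.
At some moment in a run one of stamp_0, stamp_1, stamp_2, box_lid may be knocked a few centimetres aside while the robot is not near it.
It also fails if it takes over 210 s, if anything falls off the work surface, if the arm or the gripper's body presses on something with over 40 N, if the wrist force passes 120 N, or if a joint passes its speed limit or range.

## Working session

There is one attempt and no reset: what is moved stays moved. The work goes in short steps, Python scripts to look and compute and a tool call to move; the robot and the scene stay as the last step left them, time stands still between calls to the robot, and variables do not carry over. Pictures are saved under pics/ and viewed, at most 14 in all, crops included, and the job is handed in when it is done.

Besides the shell and the picture viewer there is one more tool, called after "Call:" as name(argument=value, ...) on one line, values as JSON. carry_out: Moves the arm, as the interface text tells. Its arguments: {"type":"object","properties":{"targets":{"type":"array","items":{"type":"array","items":{"type":"number"}}},"squeeze":{"type":"number"}},"required":["targets"]}

```bash
ls; mkdir -p pics
python3 - <<'E'
from workcell import robot
import cv2, numpy as np
np.set_printoptions(precision=2,suppress=True)
for c in ["scene","top"]:
    im=robot.grab_frame(c); cv2.imwrite(f"pics/{c}0.png",im[:,:,::-1])
    i=robot.camera_info(c); print(c,np.array(i["mtx"]).tolist(),i["xyz"],np.array(i["rotation"]).tolist())
    for n in ["stamp_box","knife_stand","box_lid","ink_knife_0","stamp_0","card_deck","putty_tub","lid_grip"]:
        print(n,[(np.round(d["box"]).tolist(),round(d["conf"],2)) for d in robot.look_for(n,c)])
print(robot.camera_info("wrist")); print(robot.state())
E
```

```text
pics
scene [[490.3222780293266, 0.0, 275.44199013285555], [0.0, 490.3222780293266, 208.58607367559569], [0.0, 0.0, 1.0]] [ -291.35 -1014.42   540.9 ] [-116.02746663466174, -0.11135948557300382, -48.08768593209942]
stamp_box [([283.0, 198.0, 34.0, 43.0], 0.7), ([220.0, 217.0, 18.0, 24.0], 0.59), ([320.0, 226.0, 65.0, 65.0], 0.18)]
knife_stand [([320.0, 224.0, 67.0, 67.0], 0.66)]
box_lid [([264.0, 231.0, 52.0, 38.0], 0.87)]
ink_knife_0 [([297.0, 189.0, 34.0, 10.0], 0.68), ([288.0, 185.0, 33.0, 16.0], 0.6), ([285.0, 197.0, 44.0, 42.0], 0.32)]
stamp_0 [([344.0, 270.0, 63.0, 45.0], 0.67), ([234.0, 226.0, 22.0, 24.0], 0.65), ([220.0, 217.0, 22.0, 22.0], 0.52), ([321.0, 224.0, 67.0, 64.0], 0.29)]
card_deck [([345.0, 269.0, 62.0, 45.0], 0.63), ([219.0, 218.0, 19.0, 28.0], 0.6)]
putty_tub [([388.0, 250.0, 43.0, 35.0], 0.63), ([285.0, 196.0, 43.0, 42.0], 0.21)]
lid_grip [([266.0, 230.0, 49.0, 37.0], 0.72)]
top [[474.5219426790295, 0.0, 279.79600595890423], [0.0, 474.5219426790295, 216.20908280371458], [0.0, 0.0, 1.0]] [ 316.65 -349.   1305.86] [-174.1111273119894, -0.6472227036378961, -89.7366
[... 605 characters left out ...]

       [  0.  ,   0.  ,   1.  ]]), 'hand_eye': array([[   0.  ,   -0.95,   -0.31,   77.09],
       [   1.  ,    0.  ,   -0.  ,   -0.08],
       [   0.  ,   -0.31,    0.95, -141.53],
       [   0.  ,    0.  ,    0.  ,    1.  ]])}
{'time_s': 0.9, 'joint_pos': array([66.68, 23.55, -0.73, 91.45,  0.32, 64.99, -4.71]), 'joint_velocities': array([ 0.1 , -0.08, -0.04, -0.05,  0.  ,  0.07, -0.02]), 'tau': array([ -0.  , -60.04,   0.68, -29.97,   0.01,   0.  ,   0.  ]), 'position': array([ 207.72, -589.49,  231.33]), 'eef_rot': array([180.  ,  -0.  ,  19.41]), 'wrist_force': array([-0.06, -0.32,  0.  ]), 'torque': array([-0.  ,  0.02, -0.01]), 'finger_force': 0.0, 'gripper_width': 85.48118949714501}
```

Run:
```python
import cv2
a=cv2.imread("pics/top0.png");b=cv2.imread("pics/scene0.png")
cv2.imwrite("pics/v1.png",cv2.resize(a[130:290,200:413],None,fx=3.7,fy=3.7,interpolation=cv2.INTER_CUBIC))
cv2.imwrite("pics/v2.png",cv2.resize(b[150:310,200:413],None,fx=3.7,fy=3.7,interpolation=cv2.INTER_CUBIC))
```

```text
(no output)
```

View pics/v1.png

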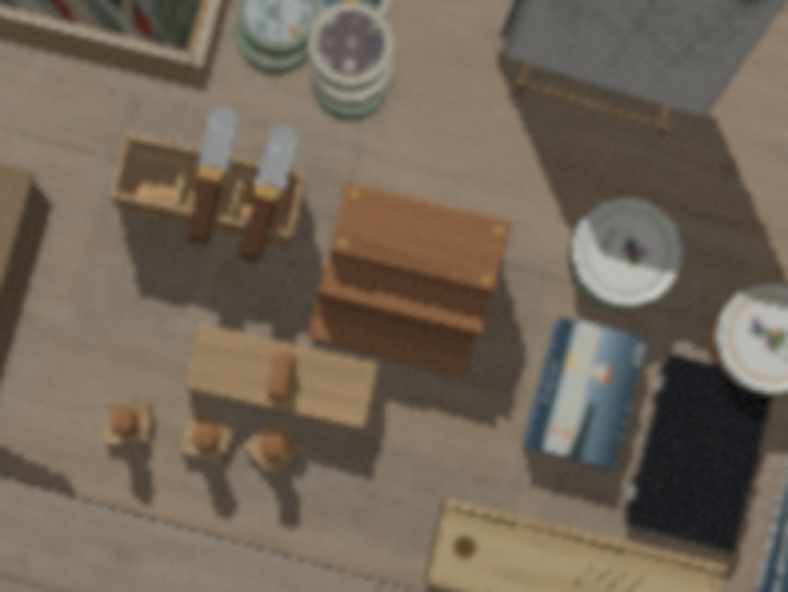

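View pics/v2.png

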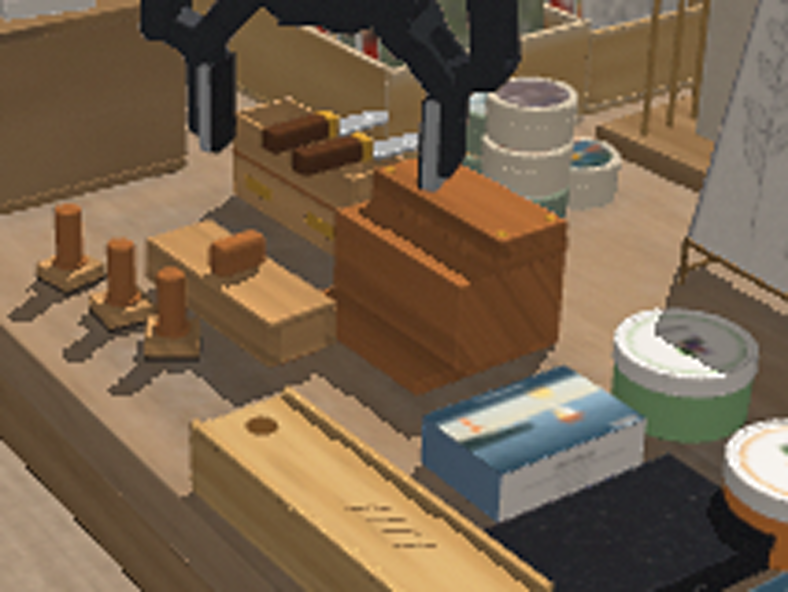

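Top view: two knives across the box (crop ~(213,175), (268,190)), stand to the right (~(410,280)), the lid in front (~(283,375)), three stamps at (127,423), (206,437), (272,447). The arm hangs over it in the scene view only.

```bash
cat > h.py <<'E'
from workcell import robot
import cv2, numpy as np
from scipy.spatial.transform import Rotation as R
np.set_printoptions(precision=1,suppress=True)
def rpy(a): return R.from_euler("xyz",a,degrees=True).as_matrix()
def cam(n,s=None):
    i=robot.camera_info(n)
    if n!="wrist": return np.array(i["mtx"]),np.array(i["xyz"]),rpy(i["rotation"])
    s=s or robot.state(); H=np.array(i["hand_eye"]); T=rpy(s["eef_rot"])
    return np.array(i["mtx"]),T@H[:3,3]+s["position"],T@H[:3,:3]
def ray(c,p): K,x,r=c; d=r@np.linalg.inv(K)@[p[0],p[1],1]; return x,d/np.linalg.norm(d)
def at(c,p,z): x,d=ray(c,p); return x+d*(z-x[2])/d[2]
def proj(c,P): K,x,r=c; q=K@(r.T@(np.array(P,float)-x)); return q[:2]/q[2]
def tri(*cp):
    A=np.zeros((3,3));b=np.zeros(3)
    for c,p in cp:
        x,d=ray(c,p);M=np.eye(3)-np.outer(d,d);A+=M;b+=M@x
    return np.linalg.solve(A,b)
def move(P,yaw,down=True):
    "shift (cm, tool axes) and rotvec z from now to P, tool down with yaw"
    s=robot.state(); T=rpy(s["eef_rot"]); G=rpy([180,0,yaw])
    return (T.T@(np.array(P)-s["position"])/10).round(2),R.from_matrix(T.T@G).as_rotvec().round(3)
def snap(n,f):
    s=robot.state(); im=robot.grab_frame(n); cv2.imwrite(f"pics/{f}.png",im[:,:,::-1]); return cam(n,s),im
E
python3 - <<'E'
from h import *
t=cam("top")
def q(n,z,*ps):
    for p in ps: print(n,z,at(t,(200+p[0]/3.7,130+p[1]/3.7),z))
q("box",62,(128,135),(300,175),(293,240),(118,203))
q("stand",82,(350,183),(510,225),(490,290),(330,240))
q("lid",23,(205,328),(378,362),(365,427),(188,385))
q("stamp",50,(123,418),(205,433),(271,443))
q("knifeA end/tip",70,(200,240),(224,108)); q("knifeB",70,(252,257),(286,127))
q("chest",135,(0,165),(40,180)); q("tubs",80,(352,45))
E
```

```text
box 62 [ 577.4 -241.6   62. ]
box 62 [ 549.  -365.4   62. ]
box 62 [ 501.8 -360.6   62. ]
box 62 [ 527.8 -235.1   62. ]
stand 82 [ 539.8 -400.5   82. ]
stand 82 [ 510.5 -513.5   82. ]
stand 82 [ 464.2 -499.    82. ]
stand 82 [ 499.  -386.5   82. ]
lid 23 [ 442.  -296.7   23. ]
lid 23 [ 417.7 -423.7   23. ]
lid 23 [ 370.  -414.2   23. ]
lid 23 [ 400.1 -284.7   23. ]
stamp 50 [ 374.5 -239.9   50. ]
stamp 50 [ 364.1 -298.5   50. ]
stamp 50 [ 357.2 -345.7   50. ]
knifeA end/tip 70 [ 500.2 -294.4   70. ]
knifeA end/tip 70 [ 595.8 -310.6   70. ]
knifeB 70 [ 488.3 -331.5   70. ]
knifeB 70 [ 582.3 -355.1   70. ]
chest 135 [ 540.9 -161.8  135. ]
chest 135 [ 530.8 -189.   135. ]
tubs 80 [ 640.  -401.9   80. ]
```

```bash
python3 -c "
from h import *
print(move([480,-330,300],-13))"
```

```text
(array([ 34.3, -15.4,  -6.9]), array([ 0. , -0. ,  0.6]))
```

Call:
carry_out(targets=[[4.3, -1.9, -0.9, 0, 0, 0, 5], [4.3, -1.9, -0.9, 0, 0, 0, 5], [4.3, -1.9, -0.9, 0, 0, 0, 5], [4.3, -1.9, -0.9, 0, 0, 0, 5], [4.3, -2, -0.9, 0, 0, 0, 5], [4.3, -2, -0.9, 0, 0, 0, 5], [4.3, -2, -0.8, 0, 0, 0, 5], [4.2, -2, -0.7, 0, 0, 0, 5], [0, 0, 0, 0, 0, 0.14, 5], [0, 0, 0, 0, 0, 0.14, 5], [0, 0, 0, 0, 0, 0.14, 5], [0, 0, 0, 0, 0, 0.14, 5], [0, 0, 0, 0, 0, 0.005, 5], [0, 0, 0, 0, 0, 0, 5], [0, 0, 0, 0, 0, 0, 5]])

```text
time_s: 2.4
position: [479.4, -328.3, 300.3]
eef_rot: [180.0, -0.0, -12.8]
wrist_force: [-0.2, 0.6, -0.0]
gripper_width: 50.3
finger_force: 0.0
```

Run:
```python
from h import *
c,im=snap("wrist","w1")
cv2.imwrite("pics/w1b.png",cv2.resize(im[:,:,::-1],(800,600),interpolation=cv2.INTER_CUBIC))
for n in ["stamp_box","knife_stand","box_lid","ink_knife_0","stamp_0","lid_grip"]:
    print(n,[(np.round(d["box"],1).tolist(),round(d["conf"],2)) for d in robot.look_for(n,"wrist")])
```

```text
stamp_box [([233.3, 118.8, 132.8, 49.9], 0.57)]
knife_stand [([388.8, 144.9, 137.8, 94.2], 0.82), ([228.6, 257.6, 27.9, 34.0], 0.7)]
box_lid [([308.6, 218.1, 115.4, 52.2], 0.75)]
ink_knife_0 [([278.3, 117.4, 22.2, 103.5], 0.91), ([234.2, 109.8, 26.9, 105.4], 0.68)]
stamp_0 [([275.5, 255.3, 29.8, 28.8], 0.8), ([312.8, 255.1, 32.3, 32.4], 0.78), ([230.1, 257.1, 26.0, 36.2], 0.55)]
lid_grip [([310.2, 218.6, 116.0, 45.4], 0.73)]
```

View pics/w1b.png

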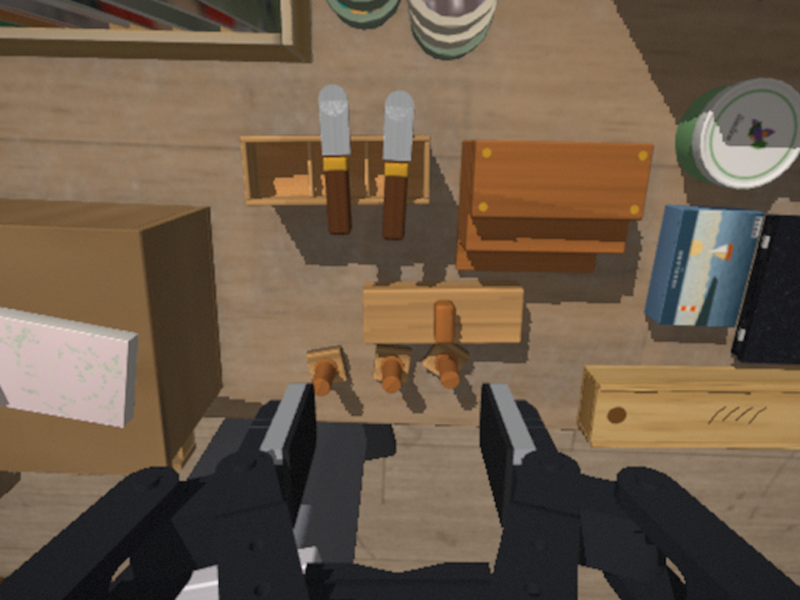

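Wrist view: knives with handle ends at (339,234) and (394,239), tips (333,86),(400,92); box rim (241..430,136..206); stand top (463..653,140..219); lid and stamps in front; chest at far left.

Run:
```python
from h import *
w=cam("wrist");t=cam("top")
W=lambda p:(p[0]*.7,p[1]*.7)
Tp=lambda p:(200+p[0]/3.7,130+p[1]/3.7)
for n,a,b in [("Aend",(339,234),(200,240)),("Atip",(333,86),(224,108)),("Bend",(394,239),(252,257)),("Btip",(400,92),(286,127)),
 ("bxBL",(241,136),(128,135)),("bxBR",(430,136),(300,175)),("bxFR",(430,206),(293,240)),("bxFL",(246,205),(118,203)),
 ("stBL",(463,140),(350,183)),("stBR",(653,143),(510,225)),("stFR",(641,219),(490,290)),("stFL",(472,217),(330,240)),
 ("lidgrip",(444,305),(283,357)),("s0",(320,386),(123,418)),("s1",(390,384),(205,433)),("s2",(449,380),(271,443))]:
    print(n,tri((w,W(a)),(t,Tp(b))))
def q(n,z,*ps):
    P=np.array([at(w,W(p),z) for p in ps]);print(n,z,P.tolist() if 0 else P, "mean",P.mean(0)); return P
q("box",62,(241,136),(430,136),(430,206),(246,205))
q("stand",82,(463,140),(653,143),(641,219),(472,217))
q("ledge",62,(466,250),(626,252)); q("foot",10,(458,270),(595,271))
q("A end top,tip",76,(339,234)),q("A",64,(335,157),(333,86)); q("B",76,(394,239));q("B",64,(397,163),(400,92))
```

```text
Aend [ 499.7 -293.1   77.3]
Atip [ 597.2 -310.9   62.6]
Bend [ 487.6 -330.1   75.7]
Btip [ 582.7 -355.    68.1]
bxBL [ 579.1 -240.5   59.8]
bxBR [ 550.1 -367.3   58.9]
bxFR [ 502.5 -360.    57.3]
bxFL [ 530.8 -232.    62.4]
stBL [ 544.  -397.2   49.5]
stBR [ 512.  -514.8   74.6]
stFR [ 464.3 -499.1   83. ]
stFL [ 495.7 -384.5  102.3]
lidgrip [ 419.5 -354.3   41.7]
s0 [ 374.8 -239.1   49.2]
s1 [ 364.2 -297.6   50.7]
s2 [ 357.1 -345.6   51.1]
box 62 [[ 580.2 -240.1   62. ]
 [ 550.5 -369.1   62. ]
 [ 503.  -359.1   62. ]
 [ 533.7 -228.6   62. ]] mean [ 541.9 -299.2   62. ]
stand 82 [[ 543.4 -388.7   82. ]
 [ 513.2 -511.7   82. ]
 [ 464.1 -499.8   82. ]
 [ 491.8 -385.4   82. ]] mean [ 503.1 -446.4   82. ]
ledge 62 [[ 465.1 -378.7   62. ]
 [ 436.8 -495.3   62. ]] mean [ 450.9 -437.    62. ]
foot 10 [[ 437.2 -373.2   10. ]
 [ 409.9 -488.1   10. ]] mean [ 423.5 -430.7   10. ]
A end top,tip 76 [[ 500.1 -291.3   76. ]] mean [ 500.1 -291.3   76. ]
A 64 [[ 551.8 -300.8   64. ]
 [ 596.8 -311.5   64. ]] mean [ 574.3 -306.2   64. ]
B 76 [[ 487.8 -328.8   76. ]] mean [ 487.8 -328.8   76. ]
B 64 [[ 538.  -342.5   64. ]
 [ 583.  -354.9   64. ]] mean [ 560.5 -348.7   64. ]
```

```bash
python3 -c "
from h import *
print(move([509,-334.5,64],-15.3))"
```

```text
(array([ 3. , -0.1, 23.6]), array([-0.,  0.,  0.]))
```

Call:
carry_out(targets=[[3.0, -0.1, 3, 0, 0, 0, 2.8], [0, 0, 4, 0, 0, 0.044, 2.8], [0, 0, 4, 0, 0, 0, 2.8], [0, 0, 4, 0, 0, 0, 2.8], [0, 0, 3, 0, 0, 0, 2.8], [0, 0, 2.5, 0, 0, 0, 2.8], [0, 0, 0, 0, 0, 0, 2.8], [0, 0, 0, 0, 0, 0, 2.8]])

```text
time_s: 3.55
position: [509.0, -334.2, 95.6]
eef_rot: [-180.0, 0.0, -15.5]
wrist_force: [-0.1, -0.4, 0.2]
gripper_width: 28.1
finger_force: 0.0
```

Run:
```python
from h import *
c,im=snap("wrist","w2"); s=robot.state(); print(s["position"],s["eef_rot"],s["gripper_width"])
cv2.imwrite("pics/w2b.png",cv2.resize(im[:,:,::-1],(800,600),interpolation=cv2.INTER_CUBIC))
```

```text
[ 509.6 -334.5   96.6] [180.   -0.1 -15.5] 27.851230484149454
```

View pics/w2b.png

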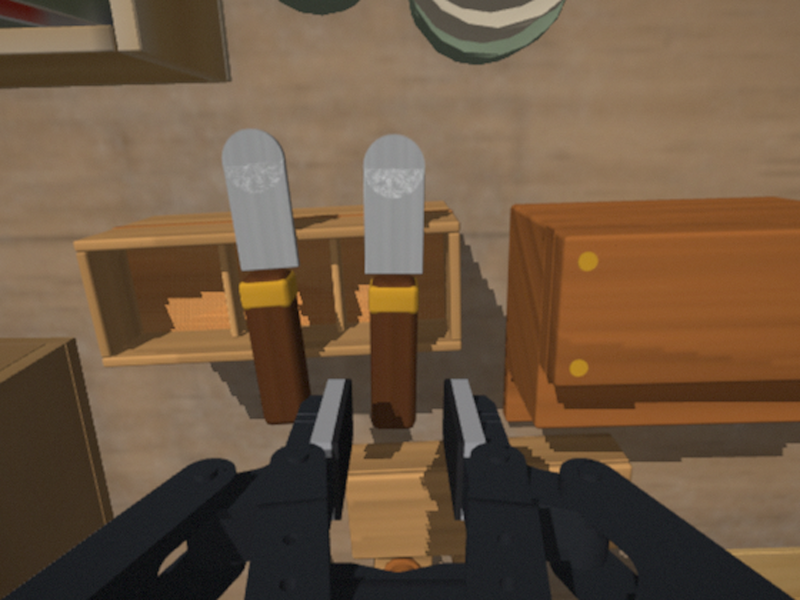

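Knife B sits centred between the fingers, handle end (393,425), blade shoulder (394,272), tip (394,135); knife A handle end (287,421), shoulder (266,268).

Run:
```python
from h import *
w=cam("wrist"); a=lambda p,z: at(w,(p[0]*.7,p[1]*.7),z)
for n,e,sh,t in [("B",(393,426),(395,272),(394,135)),("A",(287,421),(266,268),(252,129))]:
    E_,S,T=a(e,74),a(sh,65),a(t,65); print(n,E_,S,T,np.degrees(np.arctan2(*(T-E_)[1::-1])),np.linalg.norm((T-E_)[:2]))
P=np.array([a(p,62) for p in [(78,241),(459,234),(461,347),(106,362)]]);print(P,P.mean(0))
print(proj(w,robot.state()["position"])/.7)
print(move([509,-334.5,64],-15.3))
```

```text
B [ 488.7 -328.    74. ] [ 541.6 -343.5   65. ] [ 585.  -355.2   65. ] -15.753517734681129 100.12306898768968
A [ 500.9 -291.7   74. ] [ 554.8 -300.9   65. ] [ 598.8 -312.2   65. ] -11.776914554890313 100.08506407784955
[[ 580.7 -240.7   62. ]
 [ 547.9 -368.1   62. ]
 [ 506.9 -359.1   62. ]
 [ 536.3 -230.3   62. ]] [ 543.  -299.5   62. ]
[394.6 402.3]
(array([-0.1,  0. ,  3.3]), array([ 0., -0., -0.]))
```

Call:
carry_out(targets=[[0, 0, 1.7, 0, 0, 0, 2.8], [0, 0, 1.55, 0, 0, 0, 2.8], [0, 0, 0, 0, 0, 0, 2.8], [0, 0, 0, 0, 0, 0, 1.0], [0, 0, 0, 0, 0, 0, 1.0], [0, 0, 0, 0, 0, 0, 1.0], [0, 0, 0, 0, 0, 0, 1.0]], squeeze=50)

```text
time_s: 4.3
position: [509.0, -334.2, 63.4]
eef_rot: [180.0, -0.0, -15.5]
wrist_force: [-0.7, 0.7, 3.3]
gripper_width: 14.7
finger_force: 52.7
```

Run:
```python
from h import *
t=cam("top"); s=dict(position=np.array([479.4,-328.3,300.3]),eef_rot=[180,0,-12.8]); w=cam("wrist",s)
print(tri((t,(200+447/3.7,130+502/3.7)),(w,(583*.7,366*.7)),(cam("scene"),(200+290/3.7,150+390/3.7))))
print(tri((t,(200+464/3.7,130+547/3.7)),(w,(617*.7,415*.7)),(cam("scene"),(200+262/3.7,150+425/3.7))))
print(tri((t,(200+447/3.7,130+502/3.7)),(w,(583*.7,366*.7))))
print(move([379.5,-463.1,150],-13.5))
```

```text
[ 325.2 -468.    30.6]
[ 285.2 -484.4   40. ]
[ 315.1 -474.7   -6.2]
(array([-9. , 15.9, -8.7]), array([ 0., -0., -0.]))
```

Call:
carry_out(targets=[[0, 0, -2.5, 0, 0, 0, 1.0], [0, 0, -3.5, 0, 0, 0, 1.0], [0, 0, -2.7, 0, 0, 0, 1.0], [-2.2, 4, 0, 0, 0, 0, 1.0], [-2.2, 4, 0, 0, 0, 0, 1.0], [-2.3, 4, 0, 0, 0, 0, 1.0], [-2.3, 3.9, 0, 0, 0, 0, 1.0], [0, 0, 3, 0, 0, -0.035, 1.0], [0, 0, 2, 0, 0, 0, 1.0], [0, 0, 0, 0, 0, 0, 1.0], [0, 0, 0, 0, 0, 0, 1.0]])

```text
time_s: 5.4
position: [379.8, -463.1, 100.0]
eef_rot: [-180.0, 0.0, -13.5]
wrist_force: [-0.2, 0.5, -0.0]
gripper_width: 14.5
finger_force: 52.2
```

Run:
```python
from h import *
c,im=snap("wrist","w3"); s=robot.state(); print(s["position"],s["eef_rot"],s["gripper_width"])
cv2.imwrite("pics/w3b.png",cv2.resize(im[:,:,::-1],(800,600),interpolation=cv2.INTER_CUBIC))
```

```text
[ 380.3 -463.5  100.7] [180.   -0.  -13.5] 14.665014515841344
```

View pics/w3b.png

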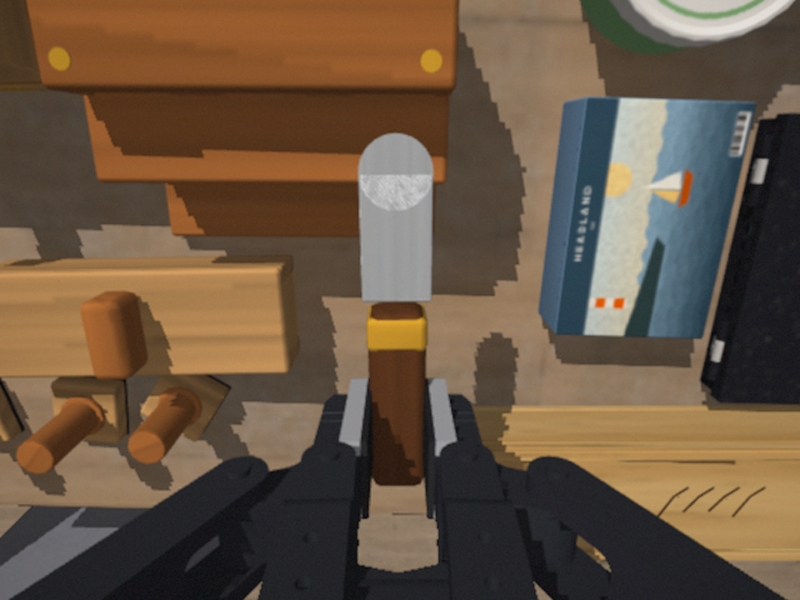

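Knife held straight (tip (396,135), shoulder (396,300)). Ledge front edge corners at (100,180) and (443,181); the stand's top front edge (37,89)–(457,88).

Run:
```python
from h import *
w=cam("wrist"); a=lambda p,z: at(w,(p[0]*.7,p[1]*.7),z)
u=np.array([np.cos(np.radians(-13.5)),np.sin(np.radians(-13.5)),0]);v=np.array([-u[1],u[0],0])
for n,l,r,z in [("ledge",(99,180),(444,181),62),("top",(37,89),(457,88),82)]:
    L,Q=a(l,z),a(r,z);m=(L+Q)/2;d=L-Q;print(n,L,Q,np.linalg.norm(d),-np.degrees(np.arctan2(d[0],d[1])),"mid",m)
m0=(a((99,180),62)+a((444,181),62))/2
for k in (1,0,-1): print("slot",1-k,m0+28*u+42*k*v)
s=robot.state()["position"]
z=s[2]-63.4+62+2
for p,zz in [((396,134),z),((396,300),z),((397,484),s[2]+10)]: q=a(p,zz); print("knife pt",(q-s)@u,(q-s)@v)
```

```text
ledge [ 465.7 -380.2   62. ] [ 438.  -494.5   62. ] 117.57287038527082 -13.600756848154493 mid [ 451.8 -437.3   62. ]
top [ 492.4 -384.5   82. ] [ 464.6 -502.1   82. ] 120.86284194713896 -13.308352009033474 mid [ 478.5 -443.3   82. ]
slot 0 [ 488.9 -403.    62. ]
slot 1 [ 479.1 -443.9   62. ]
slot 2 [ 469.3 -484.7   62. ]
knife pt 78.2548241726735 -0.36797929271734375
knife pt 33.09788704147695 -0.38542581283820176
knife pt -22.165432497324474 -0.7254545497270088
```

```bash
python3 -c "
from h import *
print(move([381.5,-463.6,65.9],-13.5))"
```

```text
(array([ 0.1, -0. ,  3.5]), array([ 0., -0.,  0.]))
```

Call:
carry_out(targets=[[0.1, 0, 2, 0, 0, 0, 1.0], [0, 0, 1.45, 0, 0, 0, 1.0], [0, 0, 0, 0, 0, 0, 1.0], [1, 0, 0, 0, 0, 0, 1.0], [1, 0, 0, 0, 0, 0, 1.0], [0.7, 0, 0, 0, 0, 0, 1.0], [0.7, 0, 0, 0, 0, 0, 1.0]])

```text
time_s: 6.15
position: [415.0, -471.7, 65.8]
eef_rot: [180.0, -0.1, -13.4]
wrist_force: [-0.8, 1.1, -0.5]
gripper_width: 14.6
finger_force: 52.2
```

Call:
carry_out(targets=[[0.7, 0, 0, 0, 0, 0, 1.0], [0.6, 0, 0, 0, 0, 0, 1.0], [0.4, 0, 0, 0, 0, 0, 1.0], [0.3, 0, 0, 0, 0, 0, 1.0], [0.2, 0, 0, 0, 0, 0, 1.0], [0, 0, 0, 0, 0, 0, 1.0]])

```text
time_s: 6.75
position: [435.1, -476.6, 65.2]
eef_rot: [-180.0, 0.0, -13.5]
wrist_force: [-1.0, -0.1, -1.4]
gripper_width: 14.7
finger_force: 52.2
```

Call:
carry_out(targets=[[0.1, 0, 0.1, 0, 0, 0, 1.0], [0.1, 0, 0.1, 0, 0, 0, 1.0], [0.1, 0, 0, 0, 0, 0, 1.0], [0, 0, 0, 0, 0, 0, 1.0]])

```text
time_s: 7.15
position: [435.5, -477.0, 63.4]
eef_rot: [-180.0, 0.2, -13.5]
wrist_force: [-8.3, 4.2, 8.1]
gripper_width: 14.6
finger_force: 53.3
```

Call:
carry_out(targets=[[0.15, 0, -0.05, 0, 0, 0, 1.0], [0.15, 0, 0, 0, 0, 0, 1.0], [0, 0, 0, 0, 0, 0, 1.0], [0, 0, 0, 0, 0, 0, 1.0]])

```text
time_s: 7.55
position: [435.6, -477.0, 63.4]
eef_rot: [-179.9, 0.5, -13.6]
wrist_force: [-15.7, 6.3, 10.9]
gripper_width: 14.5
finger_force: 53.7
```

Run:
```python
from h import *
c,im=snap("wrist","w4"); s=robot.state(); print(s["position"],s["eef_rot"],s["wrist_force"])
cv2.imwrite("pics/w4b.png",cv2.resize(im[:,:,::-1],(800,600),interpolation=cv2.INTER_CUBIC)[100:500])
```

```text
[ 435.5 -477.    63.5] [-179.9    0.5  -13.6] [-15.1   6.8  11.4]
```

View pics/w4b.png

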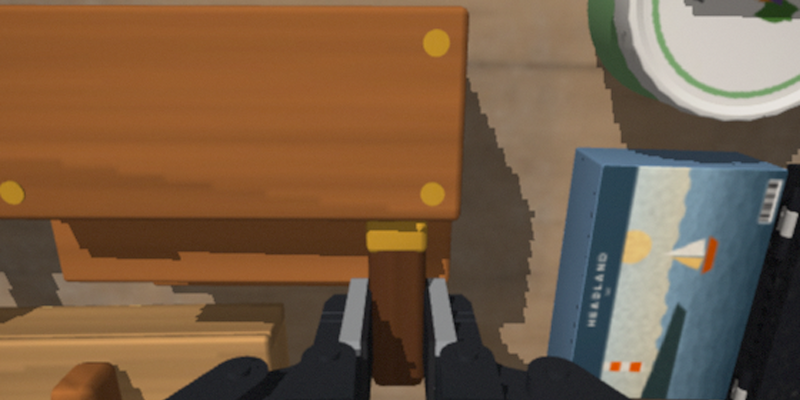

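Handle meets the block (ferrule at the front face, (396,230)), no further travel with 16 N. Releasing.

Call:
carry_out(targets=[[-0.3, 0, 0, 0, 0, 0, 1.0], [0, 0, 0, 0, 0, 0, 2.8], [0, 0, 0, 0, 0, 0, 2.8], [0, 0, 0, 0, 0, 0, 2.8], [0, 0, -2, 0, 0, 0, 2.8], [0, 0, -3, 0, 0, 0, 2.8], [0, 0, -3.5, 0, 0, 0, 2.8], [0, 0, 0, 0, 0, 0, 2.8]])

```text
time_s: 8.4
position: [440.7, -479.5, 154.2]
eef_rot: [179.7, -0.4, -13.5]
wrist_force: [1.4, -0.7, 0.0]
gripper_width: 28.2
finger_force: 0.0
```

Run:
```python
from h import *
c,im=snap("wrist","w5"); s=robot.state(); print(s["position"],s["eef_rot"],s["wrist_force"])
cv2.imwrite("pics/w5b.png",cv2.resize(im[:,:,::-1],(800,600),interpolation=cv2.INTER_CUBIC))
o=np.array([500.9,-291.7]);d=np.array([597.8,-311.9])-o;d/=np.linalg.norm(d);print(o+22*d)
print(move([*(o+22*d),150],-11.8))
```

```text
[ 439.8 -478.5  151.7] [179.8  -0.3 -13.5] [-0.2  0.3 -0.6]
[ 522.4 -296.2]
(array([  3.8, -19.7,   0.1]), array([ 0., -0., -0.]))
```

View pics/w5b.png

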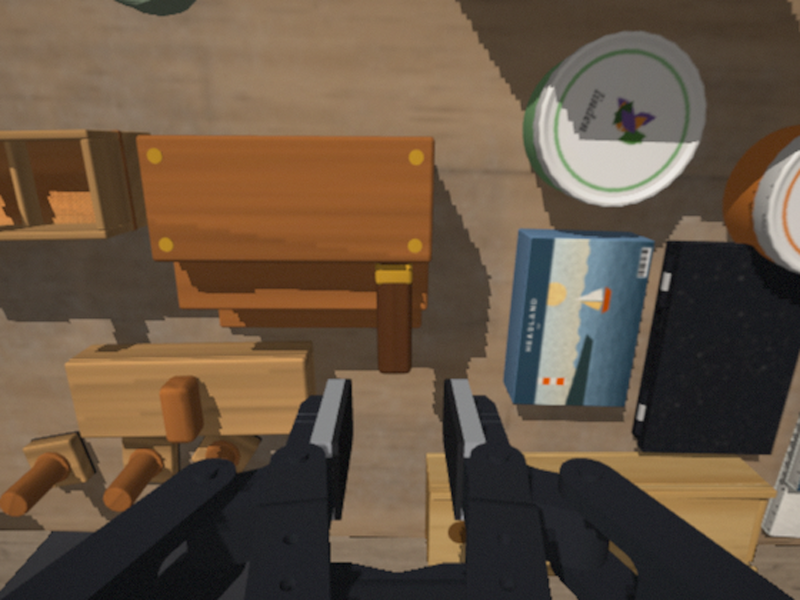

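Knife B sits in the right slot, straight, handle end at (394,372). Next, knife A.

Call:
carry_out(targets=[[0.8, -4, 0, 0, 0, 0, 3.2], [1, -4, 0, 0, 0, 0, 3.2], [1, -4, 0, 0, 0, 0, 3.2], [1, -4, 0, 0, 0, 0, 3.2], [0, -3.7, 0, 0, 0, 0, 3.2], [0, 0, 2.5, 0, 0, -0.03, 3.2], [0, 0, 2.5, 0, 0, 0, 3.2], [0, 0, 0, 0, 0, 0, 3.2], [0, 0, 0, 0, 0, 0, 3.2]])

```text
time_s: 9.35
position: [520.5, -294.4, 98.2]
eef_rot: [-180.0, 0.1, -11.8]
wrist_force: [0.0, 0.1, 0.3]
gripper_width: 31.8
finger_force: 0.0
```

Run:
```python
from h import *
c,im=snap("wrist","w6"); s=robot.state(); print(s["position"],s["eef_rot"])
cv2.imwrite("pics/w6b.png",cv2.resize(im[:,:,::-1],(800,600),interpolation=cv2.INTER_CUBIC))
print([(np.array(d["box"])/.7).round() for d in robot.look_for("ink_knife_0","wrist")])
print(move([522.4,-296.2,64],-11.8), proj(c,[500.9,-291.7,74])/.7, proj(c,[598.8,-312.2,65])/.7)
w=cam("wrist",dict(position=np.array([439.8,-478.5,151.7]),eef_rot=[179.8,-.3,-13.5]))
print("B end",at(w,(394*.7,372*.7),70),"expect",np.array([469,-484.6])-55*np.array([.972,-.233]))
```

```text
[ 521.1 -294.9   99.2] [180.   -0.  -11.8]
[array([395., 275.,  62., 291.])]
(array([0.1, 0.1, 3.6]), array([ 0., -0.,  0.])) [398.9 418. ] [399.6 127.8]
B end [ 412.6 -471.5   70. ] expect [ 415.5 -471.8]
```

Call:
carry_out(targets=[[0.1, 0.05, 2, 0, 0, 0, 3.2], [0, 0, 1.55, 0, 0, 0, 3.2], [0, 0, 0, 0, 0, 0, 3.2], [0, 0, 0, 0, 0, 0, 1.0], [0, 0, 0, 0, 0, 0, 1.0], [0, 0, 0, 0, 0, 0, 1.0], [0, 0, 0, 0, 0, 0, 1.0]], squeeze=50)

```text
time_s: 10.15
position: [521.8, -295.3, 63.8]
eef_rot: [180.0, -0.0, -11.8]
wrist_force: [-0.9, 0.6, 1.7]
gripper_width: 14.6
finger_force: 51.7
```

Run:
```python
from h import *
u=np.array([.972,-.233]); m=np.array([488.6,-403])
print(m-90*u); print(move([*(m-90*u),150],-13.5))
```

```text
[ 401.1 -382. ]
(array([-10.1,  10.9,  -8.6]), array([ 0., -0.,  0.]))
```

Call:
carry_out(targets=[[0, 0, -2.5, 0, 0, 0, 1.0], [0, 0, -3.5, 0, 0, 0, 1.0], [0, 0, -2.6, 0, 0, 0, 1.0], [-3, 3.5, 0, 0, 0, 0, 1.0], [-3, 3.5, 0, 0, 0, 0, 1.0], [-4.1, 2.5, 0, 0, 0, 0, 1.0], [0, 1.4, 0, 0, 0, 0, 1.0], [0, 0, 3, 0, 0, 0.03, 1.0], [0, 0, 2, 0, 0, 0, 1.0], [0, 0, 0, 0, 0, 0, 1.0], [0, 0, 0, 0, 0, 0, 1.0]])

```text
time_s: 11.25
position: [400.9, -381.2, 99.6]
eef_rot: [-180.0, 0.0, -13.4]
wrist_force: [-0.1, -0.3, -0.4]
gripper_width: 14.2
finger_force: 51.4
```

Run:
```python
from h import *
c,im=snap("wrist","w7"); s=robot.state(); print(s["position"],s["eef_rot"],s["gripper_width"])
cv2.imwrite("pics/w7b.png",cv2.resize(im[:,:,::-1],(800,600),interpolation=cv2.INTER_CUBIC))
u=np.array([.972,-.233]); m=np.array([488.6,-403])
print(move([*(m-90*u),65.9],-13.5))
```

```text
[ 401.4 -381.6  100.2] [180.   -0.1 -13.4] 14.52501646588105
(array([-0. ,  0.1,  3.4]), array([ 0., -0.,  0.]))
```

View pics/w7b.png

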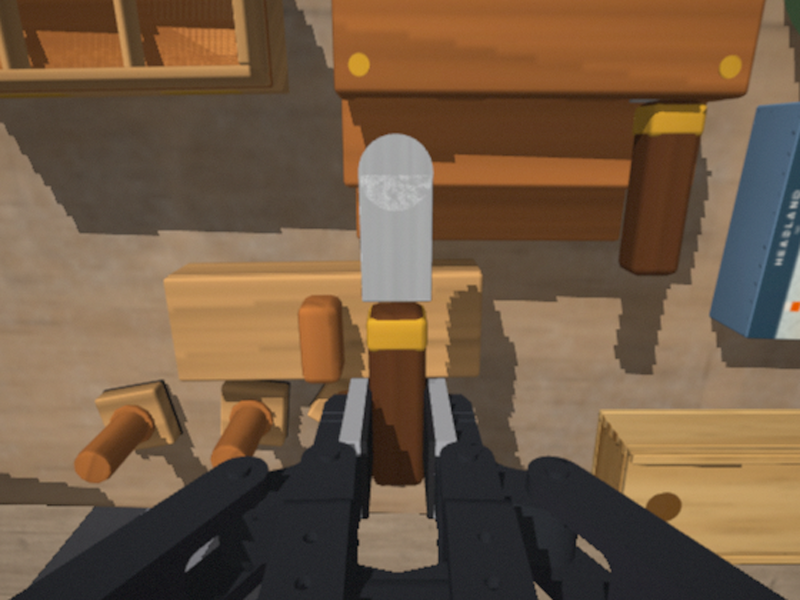

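Knife A straight in the grip (tip (396,135)); knife B home in the right slot. Insert A in the left slot.

Call:
carry_out(targets=[[0, 0.05, 2, 0, 0, 0, 1.0], [0, 0, 1.45, 0, 0, 0, 1.0], [0, 0, 0, 0, 0, 0, 1.0], [1, 0, 0, 0, 0, 0, 1.0], [1, 0, 0, 0, 0, 0, 1.0], [0.7, 0, 0, 0, 0, 0, 1.0], [0.7, 0, 0, 0, 0, 0, 1.0]])

```text
time_s: 12.0
position: [435.0, -390.1, 65.5]
eef_rot: [180.0, -0.1, -13.4]
wrist_force: [0.5, 0.9, -0.8]
gripper_width: 14.8
finger_force: 51.4
```

Call:
carry_out(targets=[[0.7, 0, 0, 0, 0, 0, 1.0], [0.6, 0, 0, 0, 0, 0, 1.0], [0.4, 0, 0, 0, 0, 0, 1.0], [0.3, 0, 0, 0, 0, 0, 1.0], [0.15, 0, 0.05, 0, 0, 0, 1.0], [0.1, 0, 0.1, 0, 0, 0, 1.0], [0.1, 0, 0, 0, 0, 0, 1.0], [0.1, 0, 0, 0, 0, 0, 1.0]])

```text
time_s: 12.8
position: [455.6, -395.3, 63.7]
eef_rot: [-180.0, 0.2, -13.5]
wrist_force: [-9.0, 2.8, 10.4]
gripper_width: 14.6
finger_force: 52.9
```

Call:
carry_out(targets=[[0.15, 0, -0.05, 0, 0, 0, 1.0], [0.15, 0, 0, 0, 0, 0, 1.0], [0, 0, 0, 0, 0, 0, 1.0]])

```text
time_s: 13.1
position: [455.6, -395.3, 63.7]
eef_rot: [-179.9, 0.5, -13.6]
wrist_force: [-13.6, 5.8, 14.1]
gripper_width: 14.5
finger_force: 53.2
```

Call:
carry_out(targets=[[-0.3, 0, 0, 0, 0, 0, 1.0], [0, 0, 0, 0, 0, 0, 2.8], [0, 0, 0, 0, 0, 0, 2.8], [0, 0, 0, 0, 0, 0, 2.8], [0, 0, -2, 0, 0, 0, 2.8], [0, 0, -3, 0, 0, 0, 2.8], [0, 0, -4, 0, 0, 0, 2.8], [-3, -1, -4, 0, 0, 0, 3.6], [-4, -2, -2, 0, 0, 0, 3.6], [-4, -2, 0, 0, 0, 0, 3.6], [0, -3, 0, 0, 0, 0, 3.6], [0, 0, 0, 0, 0, 0, 3.6], [0, 0, 0, 0, 0, 0, 3.6]])

```text
time_s: 14.4
position: [370.2, -292.2, 213.5]
eef_rot: [180.0, -0.1, -13.4]
wrist_force: [-0.3, -0.1, -0.1]
gripper_width: 35.7
finger_force: 0.0
```

Run:
```python
from h import *
c,im=snap("wrist","w8"); s=robot.state(); print(s["position"],s["eef_rot"],s["gripper_width"])
cv2.imwrite("pics/w8b.png",cv2.resize(im[:,:,::-1],(800,600),interpolation=cv2.INTER_CUBIC))
for n in ("stamp_0","box_lid","ink_knife_0"): print(n,[((np.array(d["box"])/.7).round(),round(d["conf"],2)) for d in robot.look_for(n,"wrist")])
```

```text
[ 370.1 -292.9  213.3] [180.   -0.1 -13.4] 35.850808174264124
stamp_0 [(array([317., 268.,  45.,  52.]), 0.9), (array([477., 256.,  64.,  67.]), 0.87), (array([367., 284.,  48.,  53.]), 0.81)]
box_lid [(array([478., 186., 222.,  88.]), 0.76)]
ink_knife_0 [(array([559.,  64.,  49., 119.]), 0.79), (array([723.,  66.,  63., 117.]), 0.77)]
```

View pics/w8b.png

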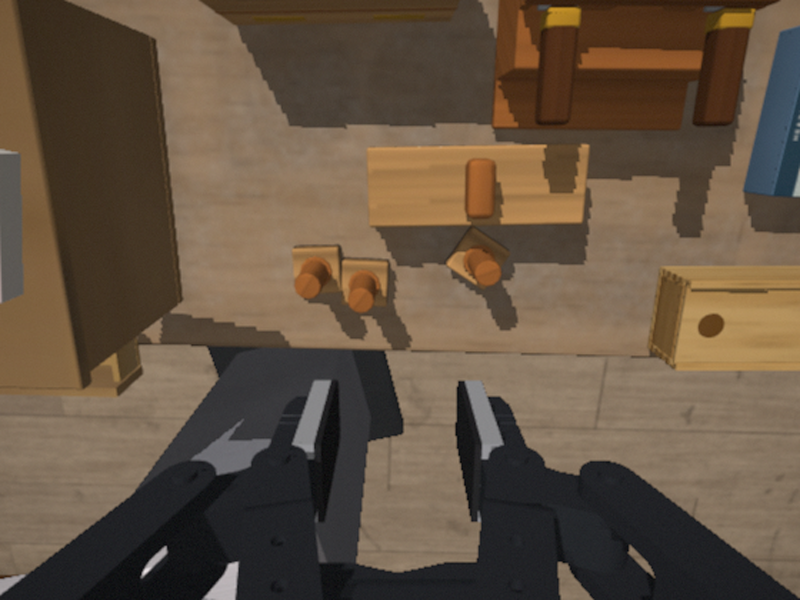

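The middle stamp was knocked to beside the left one: handle tops at (309,284), (361,297), (487,270); right one turned. Lid unmoved (grip (481,186)); both knives are home.

Run:
```python
from h import *
w=cam("wrist"); a=lambda p,z: at(w,(p[0]*.7,p[1]*.7),z)
for n,t,e in [("s0",(309,285),[(294,248),(338,245)]),("s1",(361,298),[(343,260),(389,260)]),("s2",(487,270),[(447,262),(473,227),(510,248)])]:
    E_=[a(p,12) for p in e]; print(n,a(t,50),[x[:2] for x in E_],[np.degrees(np.arctan2(*(q-p)[1::-1])).round(1) for p,q in zip(E_,E_[1:])],[np.linalg.norm(q-p).round(1) for p,q in zip(E_,E_[1:])])
t=robot.state()
im=robot.grab_frame("top")
for n in ("stamp_0","lid_grip"): print(n,[(np.array(d["box"]).round(1),round(d["conf"],2)) for d in robot.look_for(n,"top")])
im=robot.grab_frame("scene")
for n in ("stamp_0","lid_grip"): print(n,[(np.array(d["box"]).round(1),round(d["conf"],2)) for d in robot.look_for(n,"scene")])
cs=cam("scene")
```

```text
s0 [ 373.9 -239.4   50. ] [array([ 392.2, -227.9]), array([ 387.3, -257.2])] [np.float64(-99.6)] [np.float64(29.8)]
s1 [ 358.4 -268.3   50. ] [array([ 376.5, -257.8]), array([ 369.3, -288.1])] [np.float64(-103.5)] [np.float64(31.2)]
s2 [ 357.7 -347.2   50. ] [array([ 358.7, -326.1]), array([ 378. , -347.8]), array([ 358.2, -369.4])] [np.float64(-48.3), np.float64(-132.5)] [np.float64(29.0), np.float64(29.2)]
stamp_0 []
lid_grip [(array([288.4, 236.8,  25.3,  23.1]), 0.76), (array([255. , 182.4,  52.3,  31.5]), 0.45)]
stamp_0 [(array([247.7, 233.3,  12. ,  20.4]), 0.6), (array([223. , 223.2,  16.2,  20.9]), 0.5), (array([220.9, 215.7,  19.9,  23.2]), 0.42), (array([386.5, 249. ,  43.4,  38.3]), 0.19)]
lid_grip [(array([264.8, 228.6,  51.2,  38.9]), 0.63)]
```

Run:
```python
from h import *
w=cam("wrist"); a=lambda p,z: at(w,(p[0]*.7,p[1]*.7),z)
print(a((156,40),0),a((181,303),0),a((20,0),135),a((85,385),135), "drawer",a((140,340),40),a((140,375),40))
print(robot.state()["joint_pos"])
print(move([358.4,-268.3,29],76.5))
```

```text
[ 535.5 -179.4    0. ] [ 370.6 -133.2    0. ] [ 525.5 -185.1  135. ] [ 371.1 -142.6  135. ] drawer [ 361.2 -118.    40. ] [ 337.6 -108.4   40. ]
[ 37.4   9.9  -5.5 113.1   1.1  57.1 -72.2]
(array([-1.6, -2.1, 18.4]), array([-0. ,  0. , -1.6]))
```

Call:
carry_out(targets=[[-1.6, -2.1, 4, 0, 0, 0, 3.2], [0, 0, 3, 0, 0, -0.143, 3.2], [0, 0, 3, 0, 0, -0.143, 3.2], [0, 0, 0, 0, 0, -0.143, 3.2], [0, 0, 0, 0, 0, -0.143, 3.2], [0, 0, 0, 0, 0, -0.143, 3.2], [0, 0, 0, 0, 0, -0.143, 3.2], [0, 0, 0, 0, 0, -0.143, 3.2], [0, 0, 0, 0, 0, -0.143, 3.2], [0, 0, 0, 0, 0, -0.143, 3.2], [0, 0, 0, 0, 0, -0.143, 3.2], [0, 0, 0, 0, 0, -0.14, 3.2], [0, 0, 0, 0, 0, 0, 3.2], [0, 0, 0, 0, 0, 0, 3.2]])

```text
time_s: 16.3
position: [358.9, -268.4, 113.0]
eef_rot: [180.0, -0.0, 76.2]
wrist_force: [-0.3, -0.1, 0.4]
gripper_width: 31.8
finger_force: 0.0
```

Run:
```python
from h import *
c,im=snap("wrist","w9"); s=robot.state(); print(s["position"],s["eef_rot"],s["gripper_width"],s["joint_pos"])
cv2.imwrite("pics/w9b.png",cv2.resize(im[:,:,::-1],(800,600),interpolation=cv2.INTER_CUBIC))
for n in ("stamp_0",): print(n,[((np.array(d["box"])/.7).round(),round(d["conf"],2)) for d in robot.look_for(n,"wrist")])
print(move([358.4,-268.3,29],76.5), proj(c,[358.4,-268.3,50])/.7)
```

```text
[ 358.9 -268.4  113. ] [180.   -0.   76.2] 32.033004245979235 [ 50.2  17.1 -23.  121.2   9.6  43.4   7.5]
stamp_0 [(array([419., 445.,  64., 106.]), 0.95), (array([398., 301.,  64.,  71.]), 0.9), (array([413., 231.,  64.,  72.]), 0.78)]
(array([-0. , -0.1,  8.4]), array([ 0.,  0., -0.])) [399.1 331. ]
```

View pics/w9b.png

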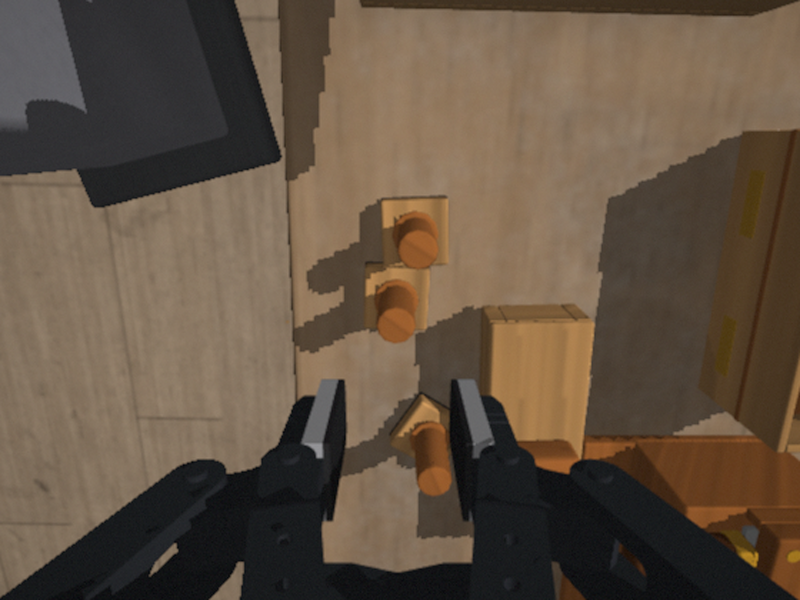

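View from the new yaw: handle tops s0 (418,251), s1 (397,325), s2 (434,482); bases of s0 and s1 nearly square to the tool.

Run:
```python
from h import *
w=cam("wrist"); a=lambda p,z: at(w,(p[0]*.7,p[1]*.7),z)
for n,t,e in [("s0",(418,251),[(382,199),(447,197),(447,264)]),("s1",(397,325),[(366,264),(366,331)]),("s2",(434,482),[(391,437),(423,394),(448,410)])]:
    E_=[a(p,12) for p in e]; print(n,a(t,50),[np.degrees(np.arctan2(*(q-p)[1::-1])).round(1) for p,q in zip(E_,E_[1:])],[np.linalg.norm(q-p).round(1) for p,q in zip(E_,E_[1:])])
s1=a((397,325),50)
print(move([*s1[:2],29],76.5))
```

```text
s0 [ 374.  -236.5   50. ] [np.float64(-12.0), np.float64(-102.0)] [np.float64(30.1), np.float64(31.8)]
s1 [ 358.2 -265.4   50. ] [np.float64(-104.8)] [np.float64(34.5)]
s2 [ 356.5 -345.6   50. ] [np.float64(43.2), np.float64(-48.9)] [np.float64(30.8), np.float64(16.4)]
(array([ 0.3, -0.1,  8.4]), array([ 0.,  0., -0.]))
```

Call:
carry_out(targets=[[0.2, -0.05, 3, 0, 0, 0, 3.2], [0, 0, 3, 0, 0, 0, 3.2], [0, 0, 2.4, 0, 0, 0, 3.2], [0, 0, 0, 0, 0, 0, 3.2], [0, 0, 0, 0, 0, 0, 1.2], [0, 0, 0, 0, 0, 0, 1.2], [0, 0, 0, 0, 0, 0, 1.2], [0, 0, 0, 0, 0, 0, 1.2]], squeeze=40)

```text
time_s: 17.2
position: [359.4, -266.7, 29.9]
eef_rot: [179.9, 0.0, 76.5]
wrist_force: [0.4, -0.0, 0.1]
gripper_width: 15.5
finger_force: 39.0
```

Run:
```python
from h import *
y=np.radians(-13.3);c=np.array([542.5,-299.4]);v=np.array([-np.sin(y),np.cos(y)])
for k in (1,0,-1): print("cell",1-k,c+42*k*v)
print(move([*c,130],76.7+0.7)); print(robot.state()["position"])
```

```text
cell 0 [ 552.2 -258.5]
cell 1 [ 542.5 -299.4]
cell 2 [ 532.8 -340.3]
(array([  1.1,  18.6, -10. ]), array([ 0.,  0., -0.]))
[ 359.4 -266.7   29.9]
```

Call:
carry_out(targets=[[0, 0, -3, 0, 0, 0, 1.2], [0, 0, -3.5, 0, 0, 0, 1.2], [0, 0, -3.5, 0, 0, 0, 1.2], [0.3, 3.8, 0, 0, 0, -0.012, 1.2], [0.3, 3.8, 0, 0, 0, 0, 1.2], [0.3, 3.8, 0, 0, 0, 0, 1.2], [0.2, 3.8, 0, 0, 0, 0, 1.2], [0, 3.4, 0, 0, 0, 0, 1.2], [0, 0, 0, 0, 0, 0, 1.2], [0, 0, 0, 0, 0, 0, 1.2]])

```text
time_s: 18.2
position: [542.6, -296.9, 128.8]
eef_rot: [-180.0, -0.0, 77.2]
wrist_force: [-1.3, 0.5, -1.2]
gripper_width: 15.3
finger_force: 39.3
```

Run:
```python
from h import *
c,im=snap("wrist","w10"); s=robot.state(); print(s["position"],s["eef_rot"],s["gripper_width"])
cv2.imwrite("pics/w10b.png",cv2.resize(im[:,:,::-1],(800,600),interpolation=cv2.INTER_CUBIC))
```

```text
[ 541.8 -297.1  128.8] [-179.9   -0.    77.2] 15.418884932411247
```

View pics/w10b.png

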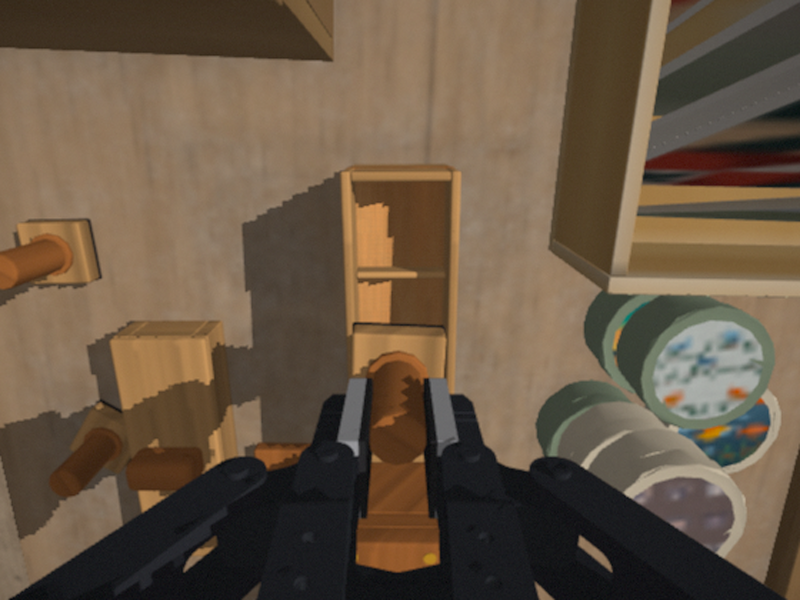

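Stamp hangs upright in the grip, base far edge (353,324)–(446,325); box far rim corners (342,171) and (460,171), divider at (385,272).

Run:
```python
from h import *
w=cam("wrist"); a=lambda p,z: at(w,(p[0]*.7,p[1]*.7),z)
s=robot.state();T=rpy(s["eef_rot"]);tl=lambda P:T.T@(P-s["position"])
print("far rim",a((342,171),62),a((460,171),62),"tool",tl(a((342,171),62)),tl(a((460,171),62)))
print("side edges left/right at row 300",tl(a((350,320),62)),tl(a((455,320),62)))
print("divider", tl(a((385,270),48)), a((385,270),48))
print("base",tl(a((353,324),111)),tl(a((446,325),111)))
```

```text
far rim [ 533.9 -228.    62. ] [ 578.9 -238.3   62. ] tool [ 65.6 -23.   66.9] [65.6 23.2 66.8]
side edges left/right at row 300 [  3.6 -21.6  66.9] [ 3.6 23.4 66.8]
divider [22.1 -6.8 80.8] [ 540.  -273.9   48. ]
base [ 19.7 -15.9  17.9] [19.3 14.7 17.8]
```

Call:
carry_out(targets=[[-0.32, 0.1, 2, 0, 0, 0, 1.2], [0, 0, 2, 0, 0, 0, 1.2], [0, 0, 1.0, 0, 0, 0, 1.2], [0, 0, 0.7, 0, 0, 0, 1.2], [0, 0, 0.4, 0, 0, 0, 1.2], [0, 0, 0, 0, 0, 0, 1.2]])

```text
time_s: 18.85
position: [542.7, -300.6, 68.0]
eef_rot: [-180.0, 0.0, 77.2]
wrist_force: [-0.0, 0.3, -0.4]
gripper_width: 15.0
finger_force: 39.7
```

No contact; 2 mm above the floor, lower, release and rise.

Call:
carry_out(targets=[[0, 0, 0.15, 0, 0, 0, 1.2], [0, 0, 0.05, 0, 0, 0, 1.2], [0, 0, 0, 0, 0, 0, 1.2]])

```text
time_s: 19.15
position: [543.1, -300.7, 66.3]
eef_rot: [180.0, 0.0, 77.2]
wrist_force: [0.9, 0.2, -0.8]
gripper_width: 15.3
finger_force: 39.7
```

Run:
```python
from h import *
s=robot.state(); print(s["position"],s["wrist_force"])
print(move([373.8,-237.5,29],76.7-.6+1))
```

```text
[ 543.1 -300.7   66.3] [ 0.9  0.2 -0.8]
(array([  2.4, -17.9,   3.7]), array([0., 0., 0.]))
```

Call:
carry_out(targets=[[0, 0, 0.05, 0, 0, 0, 3.2], [0, 0, 0, 0, 0, 0, 3.2], [0, 0, 0, 0, 0, 0, 3.2], [0, 0, -3, 0, 0, 0, 3.2], [0, 0, -4, 0, 0, 0, 3.2], [0, 0, -3, 0, 0, 0, 3.2], [0.6, -4, 0, 0, 0, 0, 3.2], [0.6, -4, 0, 0, 0, 0, 3.2], [0.6, -4, 0, 0, 0, 0, 3.2], [0.6, -4, 1, 0, 0, 0, 3.2], [0, -1.9, 1.4, 0, 0, 0, 3.2], [0, 0, 0, 0, 0, 0, 3.2], [0, 0, 0, 0, 0, 0, 3.2]])

```text
time_s: 20.45
position: [374.4, -237.8, 142.1]
eef_rot: [179.9, 0.0, 77.2]
wrist_force: [-0.4, 0.0, -0.0]
gripper_width: 32.2
finger_force: 0.0
```

Run:
```python
from h import *
c,im=snap("wrist","w11"); s=robot.state(); print(s["position"],s["eef_rot"])
for n in ("stamp_0",): print(n,[((np.array(d["box"])/.7).round(),round(d["conf"],2)) for d in robot.look_for(n,"wrist")])
print(proj(c,[373.8,-237.5,50])/.7,proj(c,[373.8,-237.5,12])/.7)
b=robot.grab_frame("scene")[:,:,::-1]
f=cv2.resize(im[:,:,::-1][150:350,150:400],(750,600)); 
v=np.hstack([f[:,:400*1],cv2.resize(b[160:260,190:290],(400,400))]) if 0 else None
cv2.imwrite("pics/w11b.png",np.hstack([cv2.resize(im[:,:,::-1][120:340,200:360],(400,550),interpolation=cv2.INTER_CUBIC),cv2.resize(b[160:270,215:295],(400,550),interpolation=cv2.INTER_CUBIC)]))
```

```text
[ 375.2 -237.9  142.3] [179.9   0.   77.2]
stamp_0 [(array([409., 463.,  68.,  91.]), 0.95), (array([398., 282.,  53.,  67.]), 0.82), (array([766., 356.,  67.,  86.]), 0.57), (array([501., 451., 104., 221.]), 0.31)]
[398.5 308.9] [398.3 287. ]
```

View pics/w11b.png

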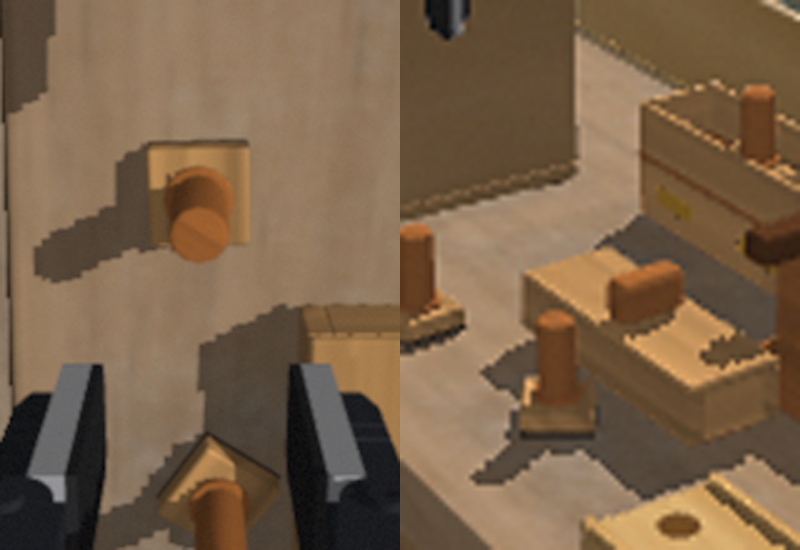

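Left: s0 base square with the tool at crop (148–248,143–243), top at (199,234). Right: s1 stands upright in the middle cell.

Run:
```python
from h import *
w=cam("wrist"); a=lambda p,z: at(w,(200+p[0]/2.5,120+p[1]/2.5),z)
P=[a((199,234),50),a((198,193),12)]; print(P)
print(a((148,143),12)-a((248,143),12))
m=(P[0]+P[1])/2
print(move([m[0],m[1],30],77.2))
```

```text
[array([ 375.7, -235.7,   50. ]), array([ 375.8, -234.6,   12. ])]
[-29.9   6.8   0. ]
(array([ 0.3, -0. , 11.2]), array([ 0.,  0., -0.]))
```

Call:
carry_out(targets=[[0.3, 0, 3, 0, 0, 0, 3.2], [0, 0, 3.5, 0, 0, 0, 3.2], [0, 0, 3, 0, 0, 0, 3.2], [0, 0, 1.7, 0, 0, 0, 3.2], [0, 0, 0, 0, 0, 0, 3.2], [0, 0, 0, 0, 0, 0, 1.2], [0, 0, 0, 0, 0, 0, 1.2], [0, 0, 0, 0, 0, 0, 1.2], [0, 0, 0, 0, 0, 0, 1.2]], squeeze=40)

```text
time_s: 21.5
position: [374.8, -234.9, 30.3]
eef_rot: [179.9, 0.0, 77.2]
wrist_force: [-0.2, -0.7, -0.4]
gripper_width: 15.4
finger_force: 39.0
```

Run:
```python
from h import *
y=np.radians(-13.1);c=np.array([542.2,-300.5]);v=np.array([-np.sin(y),np.cos(y)])
print(c+42*v, c-42*v); print(move([*(c+42*v),130],76.9)); print(robot.state()["position"])
```

```text
[ 551.7 -259.6] [ 532.7 -341.4]
(array([ 1.5, 17.8, -9.9]), array([0., 0., 0.]))
[ 374.8 -234.9   30.3]
```

Call:
carry_out(targets=[[0, 0, -3, 0, 0, 0, 1.2], [0, 0, -3.5, 0, 0, 0, 1.2], [0, 0, -3.4, 0, 0, 0, 1.2], [0.3, 3.6, 0, 0, 0, 0.005, 1.2], [0.3, 3.6, 0, 0, 0, 0, 1.2], [0.3, 3.6, 0, 0, 0, 0, 1.2], [0.3, 3.6, 0, 0, 0, 0, 1.2], [0.3, 3.4, 0, 0, 0, 0, 1.2], [0, 0, 0, 0, 0, 0, 1.2], [0, 0, 0, 0, 0, 0, 1.2]])

```text
time_s: 22.5
position: [551.1, -259.7, 128.3]
eef_rot: [-180.0, -0.0, 76.9]
wrist_force: [-0.4, 0.5, -0.5]
gripper_width: 15.4
finger_force: 39.3
```

Run:
```python
from h import *
c,im=snap("wrist","w12"); s=robot.state(); print(s["position"],s["eef_rot"],s["gripper_width"])
cv2.imwrite("pics/w12b.png",cv2.resize(im[:,:,::-1],(800,600),interpolation=cv2.INTER_CUBIC)[100:500])
```

```text
[ 550.3 -260.   128.4] [-179.9    0.    76.9] 15.377104395363256
```

View pics/w12b.png

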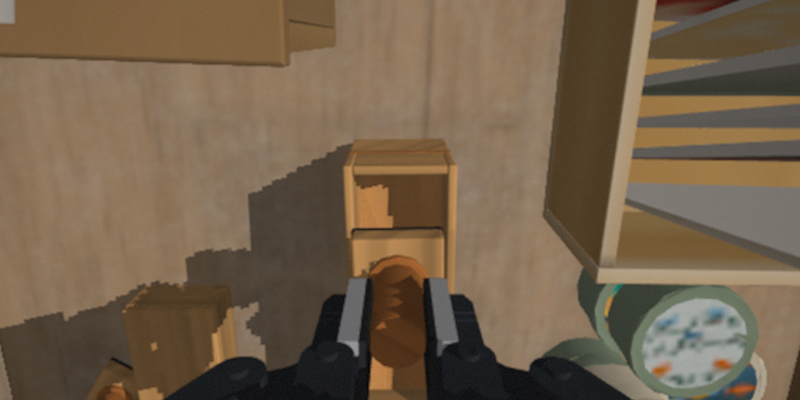

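Stamp s0 held over the left cell: base far edge (352,231)–(444,229), box rim inner edge at row 171, side walls at 348 and 455.

Run:
```python
from h import *
w=cam("wrist"); a=lambda p,z: at(w,(p[0]*.7,(p[1]+100)*.7),z)
s=robot.state();T=rpy(s["eef_rot"]);tl=lambda P:T.T@(P-s["position"])
print("rim outer",tl(a((346,153),62)),tl(a((455,153),62)),"inner",tl(a((400,171),62)))
print("sides",tl(a((347,230),62)),tl(a((456,230),62)))
print("base",tl(a((352,231),110)),tl(a((444,230),110)))
```

```text
rim outer [ 32.9 -22.4  66.4] [33.  22.4 66.3] inner [25.3 -0.2 66.4]
sides [ -0.8 -23.   66.4] [-0.8 24.  66.3]
base [ 17.  -16.3  18.4] [17.4 14.2 18.3]
```

Call:
carry_out(targets=[[0.12, 0.08, 2, 0, 0, 0, 1.2], [0, 0, 2, 0, 0, 0, 1.2], [0, 0, 1.0, 0, 0, 0, 1.2], [0, 0, 0.6, 0, 0, 0, 1.2], [0, 0, 0.4, 0, 0, 0, 1.2], [0, 0, 0.1, 0, 0, 0, 1.2], [0, 0, 0, 0, 0, 0, 1.2]])

```text
time_s: 23.25
position: [554.7, -258.0, 72.1]
eef_rot: [179.7, -0.0, 76.9]
wrist_force: [-3.3, 6.8, 25.3]
gripper_width: 15.4
finger_force: 46.5
```

Call:
carry_out(targets=[[0, 0, -2, 0, 0, 0, 1.2], [0, 0, -4.1, 0, 0, 0, 1.2], [0, 0, 0, 0, 0, 0, 1.2], [0, 0, 0, 0, 0, 0, 1.2]])

```text
time_s: 23.65
position: [552.2, -259.7, 130.0]
eef_rot: [179.9, 0.1, 76.8]
wrist_force: [-0.9, -0.5, -1.5]
gripper_width: 15.5
finger_force: 43.6
```

Run:
```python
from h import *
c,im=snap("wrist","w13"); s=robot.state(); print(s["position"],s["eef_rot"],s["gripper_width"])
b=robot.grab_frame("scene")[:,:,::-1]
cv2.imwrite("pics/w13b.png",np.hstack([cv2.resize(im[:,:,::-1][160:340,220:340],(400,600),interpolation=cv2.INTER_CUBIC),cv2.resize(b[140:260,235:315],(400,600),interpolation=cv2.INTER_CUBIC)]))
```

```text
[ 551.5 -259.5  128.8] [180.    0.   76.8] 15.260671273788232
```

View pics/w13b.png

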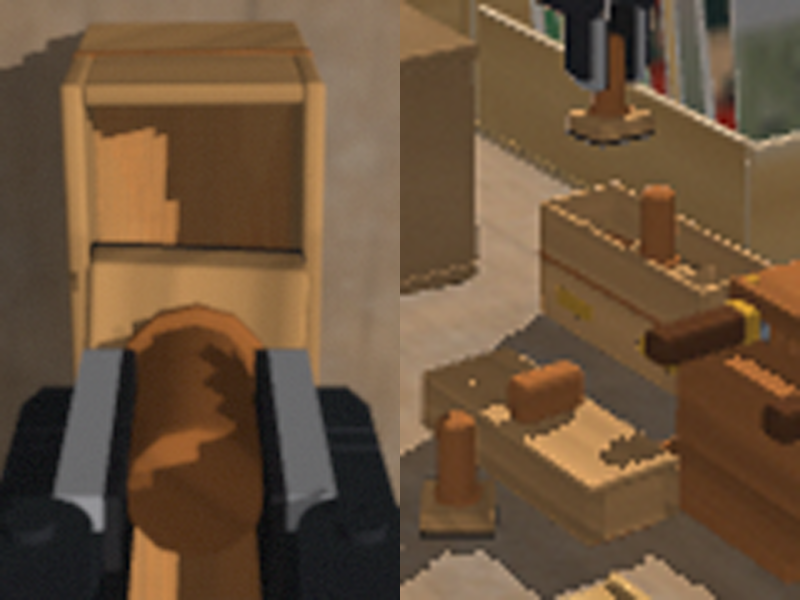

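Left crop: rim outer edge at row 84, inner at 103, base far edge (92,247)–(305,254), slightly turned. Right: s1 upright in the middle cell; knife A's ferrule with a light spot next to the block, to be checked.

Run:
```python
from h import *
w=cam("wrist"); a=lambda p,z: at(w,(220+p[0]*.3,160+p[1]*.3),z)
s=robot.state();T=rpy(s["eef_rot"]);tl=lambda P:T.T@(P-s["position"])
print("outer",tl(a((64,84),62)),tl(a((325,83),62)),"inner",tl(a((87,103),62)),tl(a((302,103),62)))
print("sides @y300",tl(a((72,300),62)),tl(a((320,300),62)))
for z in (110,113):print("base",tl(a((92,247),z)),tl(a((305,254),z)))
w8=cam("wrist",dict(position=np.array([370.1,-292.9,213.3]),eef_rot=[180,-.1,-13.4]))
u=np.array([.972,-.233])
for n,p,m in (("A",(556,122),(488.6,-403)),("B",(713,124),(469,-484.6))):
    for z in (62,70,77): print(n,z,(np.array(m)-at(w8,(p[0]*.7,p[1]*.7),z)[:2])@u)
b=cv2.imread("pics/scene0.png")
```

```text
outer [ 28.2 -24.2  66. ] [28.4 21.9 66. ] inner [ 24.7 -20.3  66. ] [24.7 17.9 66. ]
sides @y300 [-13.4 -24.1  66. ] [-13.3  22.4  66. ]
base [ 15.9 -15.7  18. ] [14.9 14.5 18. ]
base [ 17.1 -15.5  15. ] [16.1 14.2 15. ]
A 62 54.43747854910209
A 70 54.67851847036613
A 77 54.88942840147215
B 62 55.27381679030072
B 70 55.49096998655903
B 77 55.680979033285105
```

Call:
carry_out(targets=[[0.43, -0.05, 2, 0, 0, -0.03, 1.2], [0, 0, 2, 0, 0, 0, 1.2], [0, 0, 0.8, 0, 0, 0, 1.2], [0, 0, 0.4, 0, 0, 0, 1.2], [0, 0, 0.3, 0, 0, 0, 1.2], [0, 0, 0, 0, 0, 0, 1.2]])

```text
time_s: 24.35
position: [552.8, -254.9, 73.6]
eef_rot: [180.0, 0.0, 78.6]
wrist_force: [-0.4, 0.8, -0.5]
gripper_width: 15.3
finger_force: 43.6
```

Call:
carry_out(targets=[[0, 0, 0.2, 0, 0, 0, 1.2], [0, 0, 0.2, 0, 0, 0, 1.2], [0, 0, 0, 0, 0, 0, 1.2]])

```text
time_s: 24.65
position: [552.7, -254.9, 69.6]
eef_rot: [180.0, 0.0, 78.6]
wrist_force: [-1.3, -0.2, -0.2]
gripper_width: 15.3
finger_force: 43.6
```

Call:
carry_out(targets=[[0, 0, 0.1, 0, 0, 0, 1.2], [0, 0, 0.1, 0, 0, 0, 1.2], [0, 0, 0, 0, 0, 0, 1.2]])

```text
time_s: 24.95
position: [552.7, -254.8, 67.4]
eef_rot: [-180.0, 0.0, 78.6]
wrist_force: [-0.1, 0.1, -1.5]
gripper_width: 14.9
finger_force: 43.6
```

Call:
carry_out(targets=[[0, 0, 0.1, 0, 0, 0, 1.2], [0, 0, 0, 0, 0, 0, 3.2], [0, 0, 0, 0, 0, 0, 3.2], [0, 0, 0, 0, 0, 0, 3.2], [0, 0, -3, 0, 0, 0, 3.2], [0, 0, -4, 0, 0, 0, 3.2], [0, 0, -3, 0, 0, 0, 3.2], [0, 0, 0, 0, 0, 0, 3.2], [0, 0, 0, 0, 0, 0, 3.2]])

```text
time_s: 25.85
position: [553.0, -255.0, 167.2]
eef_rot: [179.9, 0.0, 78.6]
wrist_force: [-0.1, -0.1, -0.2]
gripper_width: 32.2
finger_force: 0.0
```

Run:
```python
from h import *
robot.grab_frame("scene"); cs=cam("scene"); robot_s=robot.state()
D=robot.look_for("stamp_0","scene"); print([((np.array(d["box"])).round(1),round(d["conf"],2)) for d in D])
for P in ([357,-346.5,25],[543,-300,61],[553,-255,61]): print(P,proj(cs,P))
print(robot_s["position"],move([357,-346.5,130],0))
```

```text
[(array([247.2, 233.3,  12. ,  23.3]), 0.79), (array([286.1, 197.7,  37.6,  39.6]), 0.63), (array([276.1, 181.4,   9. ,  12.9]), 0.57), (array([288.6, 184.2,  14.2,  18. ]), 0.51)]
[357, -346.5, 25] [245.4 234.5]
[543, -300, 61] [285.6 187.9]
[553, -255, 61] [274.6 181.9]
[ 552.3 -254.8  166.1] (array([-12.8, -17.3,   3.6]), array([-0. ,  0. ,  1.4]))
```

Call:
carry_out(targets=[[-2.5, -3.4, 0, 0, 0, 0, 3.2], [-2.6, -3.5, 0, 0, 0, 0, 3.2], [-2.6, -3.5, 0, 0, 0, 0, 3.2], [-2.6, -3.5, 0, 0, 0, 0, 3.2], [-2.5, -3.4, 0, 0, 0, 0, 3.2], [0, 0, 1, 0, 0, 0.137, 3.2], [0, 0, 1, 0, 0, 0.137, 3.2], [0, 0, 1, 0, 0, 0.137, 3.2], [0, 0, 0.6, 0, 0, 0.137, 3.2], [0, 0, 0, 0, 0, 0.137, 3.2], [0, 0, 0, 0, 0, 0.137, 3.2], [0, 0, 0, 0, 0, 0.137, 3.2], [0, 0, 0, 0, 0, 0.137, 3.2], [0, 0, 0, 0, 0, 0.137, 3.2], [0, 0, 0, 0, 0, 0.137, 3.2], [0, 0, 0, 0, 0, 0, 3.2], [0, 0, 0, 0, 0, 0, 3.2]])

```text
time_s: 27.65
position: [357.4, -345.6, 129.7]
eef_rot: [-179.9, 0.1, 0.3]
wrist_force: [0.9, 0.2, -0.2]
gripper_width: 32.2
finger_force: 0.0
```

Run:
```python
from h import *
c,im=snap("wrist","w14"); s=robot.state(); print(s["position"],s["eef_rot"])
for n in ("stamp_0","box_lid"): print(n,[((np.array(d["box"])).round(1),round(d["conf"],2)) for d in robot.look_for(n,"wrist")])
print(proj(c,[357,-346.5,50]),proj(c,[357,-346.5,12]))
# base segmentation: bright yellowish vs table; print hue/sat rows
hsv=cv2.cvtColor(im,cv2.COLOR_RGB2HSV); p=proj(c,[357,-346.5,12]).astype(int)
for y in range(p[1]-30,p[1]+40,5): print(y,[tuple(int(q) for q in hsv[y,x]) for x in range(p[0]-30,p[0]+32,6)])
```

```text
[ 357.6 -345.7  129.9] [-180.     0.1    0.3]
stamp_0 [(array([278.7, 205.9,  52.4,  57.7]), 0.81)]
box_lid [(array([288.6, 139.8, 217.7, 118.5]), 0.69)]
[278.8 222. ] [278.8 205.1]
175 [(16, 70, 77), (16, 58, 75), (14, 65, 75), (15, 75, 75), (14, 100, 74), (16, 135, 85), (16, 138, 96), (16, 137, 99), (16, 131, 99), (16, 139, 127), (16, 138, 178)]
180 [(12, 66, 77), (17, 68, 75), (14, 66, 77), (16, 85, 75), (14, 84, 58), (16, 140, 82), (16, 133, 73), (17, 69, 74), (15, 112, 80), (16, 134, 112), (16, 138, 172)]
185 [(14, 70, 73), (14, 77, 76), (15, 74, 76), (16, 86, 62), (16, 136, 88), (17, 136, 77), (16, 138, 89), (16, 120, 53), (15, 79, 77), (16, 78, 75), (14, 68, 75)]
190 [(16, 74, 76), (14, 65, 79), (15, 67, 69), (16, 144, 94), (15, 136, 94), (16, 138, 85), (17, 138, 74), (16, 136, 90), (14, 77, 50), (12, 77, 73), (15, 83, 74)]
195 [(16, 80, 73), (17, 71, 72), (15, 135, 151), (16, 134, 99), (13, 182, 137), (13, 174, 85), (13, 178, 83), (15, 136, 77), (17, 140, 89), (14, 73, 70), (13, 63, 73)]
200 [(16, 83, 71), (16, 138, 186), (16, 138, 164), (14, 154, 154), (13, 178, 129), (13, 1
[... 752 characters left out ...]
, 65, 79), (16, 65, 75)]
225 [(16, 79, 135), (15, 69, 137), (16, 66, 139), (13, 100, 82), (13, 180, 142), (13, 178, 143), (13, 177, 143), (13, 175, 115), (14, 83, 74), (16, 78, 72), (15, 70, 134)]
230 [(15, 75, 132), (15, 72, 135), (15, 69, 140), (15, 73, 125), (13, 181, 138), (13, 184, 143), (13, 176, 142), (14, 83, 74), (15, 75, 75), (15, 79, 133), (15, 71, 133)]
235 [(15, 77, 136), (16, 76, 134), (16, 71, 137), (15, 72, 134), (14, 78, 128), (14, 74, 76), (16, 83, 77), (16, 76, 74), (14, 76, 77), (15, 73, 136), (16, 67, 137)]
240 [(16, 79, 133), (15, 86, 131), (14, 83, 136), (15, 76, 138), (15, 77, 136), (15, 74, 137), (14, 75, 78), (15, 67, 76), (16, 75, 78), (16, 70, 139), (16, 78, 131)]
```

```bash
cat > fit.py <<'E'
from h import *
from itertools import product
def stamp_mask(c,x,y,yaw,sh,z0=0):
    m=np.zeros(sh,np.uint8); Rz=rpy([0,0,yaw])
    B=[Rz@[sx*16,sy*16,z] for sx in(-1,1) for sy in(-1,1) for z in(0,12)]
    H=[[8.5*np.cos(t),8.5*np.sin(t),z] for t in np.linspace(0,6.28,24) for z in(12,50)]
    for pts in (B,H):
        q=np.array([proj(c,np.array(p)+[x,y,z0]) for p in pts])
        cv2.fillConvexPoly(m,cv2.convexHull((q*16).astype(np.int32)),1,shift=4)
    return m
def fit(c,im,x,y,yaw,z0=0,pad=12,smin=108):
    hsv=cv2.cvtColor(im,cv2.COLOR_RGB2HSV); M=(hsv[:,:,1]>smin).astype(np.uint8)
    roi=cv2.dilate(stamp_mask(c,x,y,yaw,M.shape,z0),np.ones((pad,pad),np.uint8))
    _,l=cv2.connectedComponents(M*roi); p=proj(c,[x,y,z0+30]).astype(int); M=(l==l[p[1],p[0]]).astype(np.uint8)
    f=lambda a:-(stamp_mask(c,*a,M.shape,z0)&M).sum()/(stamp_mask(c,*a,M.shape,z0)|M).sum()
    best=(x,y,yaw)
    for st,sy in((2,5),(1,2.5),(.5,1)):
        for _ in range(4):
            best=min(((best[0]+i*st,best[1]+j*st,best[2]+k*sy) for i,j,k in product((-1,0,1),repeat=3)),key=f)
    return np.array(best),-f(best)
E
python3 - <<'E'
from fit import *
s=dict(position=np.array([357.6,-345.7,129.9]),eef_rot=[180,.1,.3]);c=cam("wrist",s)
im=cv2.imread("pics/w14.png")[:,:,::-1].copy()
for pad in (8,14): print(fit(c,im,357,-346.5,-46.5,pad=pad))
b,_=fit(c,im,357,-346.5,-46.5); print(move([b[0],b[1],30],0))
E
```

```text
(array([ 343. , -332.5,  -27.5]), np.float64(-5430304407921564.0))
(array([ 343. , -332.5,  -27.5]), np.float64(-5200660860927418.0))
(array([-1.5, -1.4, 10. ]), array([-0.,  0.,  0.]))fit.py:15: RuntimeWarning: overflow encountered in scalar negative
  f=lambda a:-(stamp_mask(c,*a,M.shape,z0)&M).sum()/(stamp_mask(c,*a,M.shape,z0)|M).sum()
```

Unsigned overflow; fix the sign.

```bash
sed -i 's/f=lambda a:-(stamp_mask(c,\*a,M.shape,z0)&M).sum()/f=lambda a:-1.0*(stamp_mask(c,*a,M.shape,z0)\&M).sum()/' fit.py
python3 - <<'E'
from fit import *
s=dict(position=np.array([357.6,-345.7,129.9]),eef_rot=[180,.1,.3]);c=cam("wrist",s)
im=cv2.imread("pics/w14.png")[:,:,::-1].copy()
for pad in (6,10,14): print(fit(c,im,357,-346.5,-46.5,pad=pad))
b,_=fit(c,im,357,-346.5,-46.5,pad=6); print(move([b[0],b[1],30],0))
E
```

```text
(array([ 357. , -346.5,  -47. ]), np.float64(0.9031665901789812))
(array([ 357. , -346.5,  -47. ]), np.float64(0.8707964601769912))
(array([ 357. , -346.5,  -47. ]), np.float64(0.8317836010143702))
(array([-0.1,  0.1, 10. ]), array([-0.,  0.,  0.]))
```

Call:
carry_out(targets=[[-0.05, 0.1, 3, 0, 0, 0, 3.0], [0, 0, 3.5, 0, 0, 0, 3.0], [0, 0, 2, 0, 0, 0, 3.0], [0, 0, 1.5, 0, 0, 0, 3.0], [0, 0, 0, 0, 0, 0, 3.0], [0, 0, 0, 0, 0, 0, 1.2], [0, 0, 0, 0, 0, 0, 1.2], [0, 0, 0, 0, 0, 0, 1.2], [0, 0, 0, 0, 0, 0, 1.2]], squeeze=40)

```text
time_s: 28.7
position: [357.6, -347.4, 31.2]
eef_rot: [179.9, -0.1, 0.1]
wrist_force: [-0.0, -0.3, 0.3]
gripper_width: 15.4
finger_force: 39.0
```

Run:
```python
from h import *
# cell centres from placed TCPs: cell1 ~ (542.6,-300.6), cell0 ~ (552.7,-255)
print(robot.state()["position"]); print(move([532.7,-342.5,135],34.2))
```

```text
[ 357.6 -347.4   31.2]
(array([ 17.5,  -0.5, -10.4]), array([ 0. , -0. , -0.6]))
```

Call:
carry_out(targets=[[0, 0, -3, 0, 0, 0, 1.2], [0, 0, -3.7, 0, 0, 0, 1.2], [0, 0, -3.7, 0, 0, 0, 1.2], [3.5, -0.1, 0, 0, 0, 0, 1.2], [3.5, -0.1, 0, 0, 0, 0, 1.2], [3.5, -0.1, 0, 0, 0, 0, 1.2], [3.5, -0.1, 0, 0, 0, 0, 1.2], [3.5, -0.1, 0, 0, 0, 0, 1.2], [0, 0, 0, 0, 0, -0.12, 1.2], [0, 0, 0, 0, 0, -0.12, 1.2], [0, 0, 0, 0, 0, -0.12, 1.2], [0, 0, 0, 0, 0, -0.12, 1.2], [0, 0, 0, 0, 0, -0.115, 1.2], [0, 0, 0, 0, 0, 0, 1.2], [0, 0, 0, 0, 0, 0, 1.2]])

```text
time_s: 30.2
position: [532.2, -341.9, 134.7]
eef_rot: [180.0, -0.0, 34.0]
wrist_force: [0.1, -0.3, -0.8]
gripper_width: 15.5
finger_force: 39.2
```

Run:
```python
from fit import *
c,im=snap("wrist","w15"); s=robot.state(); P=s["position"]; print(P,s["eef_rot"],s["gripper_width"])
for sm in (100,115): print(fit(c,im,P[0],P[1],-13.1,z0=P[2]-31.2,pad=8,smin=sm))
print(robot.look_for("stamp_box","wrist"), proj(c,[P[0],P[1],100]))
hsv=cv2.cvtColor(im,cv2.COLOR_RGB2HSV)
```

```text
[ 532.2 -341.9  134.6] [180.  -0.  34.] 15.368260363268385
(array([ 533.7, -340.9,   -8.1]), np.float64(0.7891135776189753))
(array([ 533.7, -340.9,   -8.1]), np.float64(0.7830792682926829))
[{'box': [223.3, 150.6, 213.0, 181.8], 'conf': 0.76}] [278.9 249.4]
```

Run:
```python
from h import *
print(move([533,-339.3,75],34));
```

```text
(array([ 0.2, -0.2,  6. ]), array([0., 0., 0.]))
```

Call:
carry_out(targets=[[0.22, -0.17, 2, 0, 0, 0, 1.2], [0, 0, 2, 0, 0, 0, 1.2], [0, 0, 1, 0, 0, 0, 1.2], [0, 0, 0.6, 0, 0, 0, 1.2], [0, 0, 0.3, 0, 0, 0, 1.2], [0, 0, 0, 0, 0, 0, 1.2]])

```text
time_s: 30.9
position: [533.4, -339.2, 75.7]
eef_rot: [180.0, -0.0, 34.2]
wrist_force: [-0.8, -0.8, -0.8]
gripper_width: 15.1
finger_force: 39.2
```

Call:
carry_out(targets=[[0, 0, 0.2, 0, 0, 0, 1.2], [0, 0, 0.15, 0, 0, 0, 1.2], [0, 0, 0, 0, 0, 0, 1.2]])

```text
time_s: 31.2
position: [533.2, -339.2, 72.2]
eef_rot: [180.0, -0.0, 34.2]
wrist_force: [-0.0, 0.5, -1.0]
gripper_width: 15.6
finger_force: 39.2
```

Call:
carry_out(targets=[[0, 0, 0.25, 0, 0, 0, 1.2], [0, 0, 0.15, 0, 0, 0, 1.2], [0, 0, 0.05, 0, 0, 0, 1.2], [0, 0, 0, 0, 0, 0, 1.2]])

```text
time_s: 31.6
position: [533.1, -339.1, 67.4]
eef_rot: [-180.0, 0.0, 34.2]
wrist_force: [-0.4, -0.1, 0.8]
gripper_width: 15.2
finger_force: 39.2
```

Call:
carry_out(targets=[[0, 0, 0.05, 0, 0, 0, 1.2], [0, 0, 0, 0, 0, 0, 3.0], [0, 0, 0, 0, 0, 0, 3.0], [0, 0, 0, 0, 0, 0, 3.0], [0, 0, -3, 0, 0, 0, 3.0], [0, 0, -4, 0, 0, 0, 3.0], [0, 0, -4, 0, 0, 0, 3.0], [0, 0, -4, 0, 0, 0, 3.0], [0, 0, 0, 0, 0, 0, 3.0], [0, 0, 0, 0, 0, 0, 3.0]])

```text
time_s: 32.6
position: [533.6, -339.4, 218.3]
eef_rot: [179.9, -0.1, 34.2]
wrist_force: [-0.5, 0.2, -1.7]
gripper_width: 30.2
finger_force: 0.0
```

Run:
```python
from h import *
for cn in ("scene","top"):
    im=robot.grab_frame(cn); cv2.imwrite(f"pics/{cn}9.png",im[:,:,::-1]); c=cam(cn)
    for n in ("stamp_0","lid_grip","ink_knife_0"): print(cn,n,[((np.array(d["box"])).round(1),round(d["conf"],2)) for d in robot.look_for(n,cn)])
    for P in ([533.5,-339,61],[543,-297,61],[553,-255,61],[419.5,-354,40]): print(P,proj(c,P))
print(robot.state()["position"],move([395,-352,210],-13.3),move([395,-352,210],76.7))
```

```text
scene stamp_0 [(array([297.2, 189.2,   3.7,  13.5]), 0.66), (array([277.9, 179.9,   8.2,  18.1]), 0.62), (array([383.8, 250.1,  38.9,  36.5]), 0.49)]
scene lid_grip [(array([320.5, 223.1,  64.7,  59.8]), 0.7), (array([264. , 229.7,  50.7,  42.5]), 0.58)]
scene ink_knife_0 [(array([321.4, 219.9,  27.1,  13. ]), 0.73), (array([297.6, 207.2,  26.1,  17.4]), 0.62)]
[533.5, -339, 61] [295.4 193.5]
[543, -297, 61] [284.7 187.5]
[553, -255, 61] [274.6 181.9]
[419.5, -354, 40] [267.5 219.5]
top stamp_0 []
top lid_grip [(array([277.7, 234.4,  46.6,  25.3]), 0.68)]
top ink_knife_0 []
[533.5, -339, 61] [271.1 183.1]
[543, -297, 61] [255.3 179.4]
[553, -255, 61] [239.6 175.6]
[419.5, -354, 40] [276.5 226.5]
[ 532.9 -339.   216.2] (array([-12.1,  -6.7,   0.6]), array([-0. ,  0. ,  0.8])) (array([-12.1,  -6.7,   0.6]), array([-0. , -0. , -0.7]))
```

Call:
carry_out(targets=[[-2.5, -1.5, -2, 0, 0, 0.138, 3.2], [-2.5, -1, -2, 0, 0, 0.138, 3.2], [-2.5, 0, -2, 0, 0, 0.138, 3.2], [-2, 0, 0, 0, 0, 0.138, 3.2], [-2, 0, 0, 0, 0, 0.138, 3.2], [0, 0, 0, 0, 0, 0.138, 3.2], [0, 0, 0, 0, 0, 0, 3.2], [0, 0, 0, 0, 0, 0, 3.2]])

```text
time_s: 33.8
position: [414.3, -355.1, 277.0]
eef_rot: [-180.0, -0.0, -13.0]
wrist_force: [0.7, 0.8, -0.3]
gripper_width: 32.0
finger_force: 0.0
```

Run:
```python
from fit import *
c,im=snap("wrist","w16"); s=robot.state(); P=s["position"]; print(P,s["eef_rot"])
hsv=cv2.cvtColor(im,cv2.COLOR_RGB2HSV)
for n in ("stamp_0","lid_grip","box_lid","stamp_box","ink_knife_0"): print(n,[((np.array(d["box"])).round(1),round(d["conf"],2)) for d in robot.look_for(n,"wrist")])
# handle cylinders: hue<=14 & sat>160
H=((hsv[:,:,0]<=14)&(hsv[:,:,1]>155)).astype(np.uint8)
n,l,st,ce=cv2.connectedComponentsWithStats(H)
for i in range(1,n):
    if st[i,4]>60: print(st[i],ce[i].round(1))
for q in ([533.3,-338.8],[543,-297.5],[553,-255]): print([proj(c,[*q,z]).round(1) for z in (48,86)])
for z in (29,55): print(proj(c,[419.5,-354,z]))
```

```text
[ 414.4 -355.   276.9] [-180.    0.  -13.]
stamp_0 [(array([191.6,  57.8,  39.1,  30.8]), 0.77), (array([235.7,  57.8,  35.3,  39.5]), 0.7), (array([144.9,  59.5,  44.2,  34.5]), 0.65)]
lid_grip [(array([275.4, 176.1, 128.9,  45.1]), 0.91)]
box_lid [(array([277.5, 177.7, 129.2,  46.8]), 0.86), (array([143.9,  59.8,  45. ,  34.4]), 0.31)]
stamp_box [(array([184.6,  57. , 155.4,  58.3]), 0.66)]
ink_knife_0 [(array([311.2, 121.2,  18.4,  65.4]), 0.98), (array([398.9, 123.9,  25.4,  58.8]), 0.93)]
[  287    27   146   126 14882] [354.4  85.1]
[241  37  14  42 122] [250.9  53.5]
[121  45  36  27 694] [138.8  57.7]
[172  44  31  27 604] [187.3  56.5]
[219  45  26  27 515] [231.2  57.9]
[173  66  35  14 105] [184.3  76.3]
[556  67   4  30  86] [557.9  81.8]
[268 165  16  33 483] [275.7 181. ]
[array([232.3,  57.7]), array([226.9,  53.1])]
[array([187.5,  57.5]), array([176.8,  52.9])]
[array([141.4,  57.2]), array([125.2,  52.6])]
[275.3 166.5]
[275.2 171.2]
```

Run:
```python
from h import *
print(move([470,-310,200],-13))
```

```text
(array([ 4.4, -5.7,  7.7]), array([-0.,  0., -0.]))
```

Call:
carry_out(targets=[[2.2, -2.8, 2.5, 0, 0, 0, 3.2], [2.2, -2.9, 2.5, 0, 0, 0, 3.2], [0, 0, 2.7, 0, 0, 0, 3.2], [0, 0, 0, 0, 0, 0, 3.2], [0, 0, 0, 0, 0, 0, 3.2]])

```text
time_s: 34.6
position: [469.3, -310.5, 200.2]
eef_rot: [180.0, 0.1, -13.3]
wrist_force: [-0.0, 0.0, 0.9]
gripper_width: 32.0
finger_force: 0.0
```

Run:
```python
from fit import *
c,im=snap("wrist","w17"); s=robot.state(); P=s["position"]; print(P,s["eef_rot"])
hsv=cv2.cvtColor(im,cv2.COLOR_RGB2HSV)
for n in ("stamp_0","stamp_box"): print(n,[((np.array(d["box"])).round(1),round(d["conf"],2)) for d in robot.look_for(n,"wrist")])
H=((hsv[:,:,0]<=14)&(hsv[:,:,1]>160)).astype(np.uint8)
n,l,st,ce=cv2.connectedComponentsWithStats(H)
for i in range(1,n):
    if st[i,4]>80: print(st[i],ce[i].round(1))
for q in ([533.3,-338.8],[543,-297.5],[553,-255]): print([proj(c,[*q,z]).round(1) for z in (36,48,86)])
p=proj(c,[553,-255,60]).astype(int)
g=hsv[:,:,2]
for y in range(p[1]-40,p[1]+44,4): print(y,p[0]-40,"".join("H" if H[y,x] else ("w" if hsv[y,x,1]>110 else ".") for x in range(p[0]-40,p[0]+160,2)))
```

```text
[ 469.7 -311.   201.1] [180.   -0.  -13.3]
stamp_0 [(array([247.6, 107.8,  42.4,  41.1]), 0.84), (array([187.8, 108.6,  48.3,  40. ]), 0.71), (array([293.6, 107.8,  36.7,  45.2]), 0.68)]
stamp_box [(array([237.5, 107. , 184.4,  71.2]), 0.59), (array([292.8, 109.4,  41. ,  45.8]), 0.32)]
[  347    76   205   146 21864] [441.1 138. ]
[270  81  50  30 330] [297.3  87.3]
[ 163   82   48   43 1177] [183.1 104.1]
[217  82  48  22 309] [236.1  86.8]
[228  95  30  28 656] [242.7 108.8]
[281  95  28  29 620] [294.7 109.5]
[329 228  20  40 726] [338.3 247.2]
[array([293. , 107.3]), array([293.6, 107.7]), array([295.9, 109.4])]
[array([240.8, 107.3]), array([239.3, 107.8]), array([233.6, 109.5])]
[array([187.1, 107.3]), array([183.4, 107.8]), array([169.5, 109.5])]
68 139 ....................................................................................................
72 139 ....................................................................................................
76 139 ....wwwwwwwwwwwwwwwwwwwwwwwwwwwwwwwwwwwwwwwwwwwwwwwwwwwwwwwwwwwwwwwwwwwwwwwwwwwwwwwwwwwwwwwwwwww....
80 139 ....
[... 1245 characters left out ...]
wwwwwwwwwwwwwwwwwwwwwwwwwwwwwwwwwwwwwwwww.....
128 139 .......wwwwwwwwwwwwwwwwwwwwwwwwwwwwwwwwwwwwwwwwwwwwwwwwwwwwwwwwwwwwwwwwwwwwwwwwwwwwwwwwwwwwwwww.....
132 139 .......wwwwwwwwwwwwwwwwwwwwwHwwwwwwwwwwwwwwwwwwwwwwwwwwwwwwwwwwwwwwwwwwwwwwwwwwwwwwwwwwwwwwwwww.....
136 139 ........wwwwwwwwwwwwwwwwwwwwwwwwwwwwwwwwwwwwwwwwwwwwwwwwwwwwwwwwwwwwwwwwwwwwwwwwwwwwwwwwwwwwwww.....
140 139 ........wwwwwwwwwwwwwwwwwwwwwwwwwwwwwwwwwwwwwwwwwwwwwwwwwwwwwwwwwwwwwwwwwwwwwww.....................
144 139 ....................................................................................................
148 139 ....................................................................................................
```

Run:
```python
from fit import *
s=dict(position=np.array([469.7,-311,201.1]),eef_rot=[180,0,-13.3]);c=cam("wrist",s)
im=cv2.imread("pics/w17.png")[:,:,::-1].copy(); hsv=cv2.cvtColor(im,cv2.COLOR_RGB2HSV);S=hsv[:,:,1]>105
# sub-sampled rim edges
def run(v):i=np.flatnonzero(v);return i
for y in (78,84,100,115,130,136):
    r=S[y,120:345]; i=run(r); print("row",y,120+i[0],120+i[-1])
for x in (160,200,215,265,310,322):
    r=S[50:170,x]; i=run(r); print("col",x,50+i[0],50+i[-1])
    
# grey/brightness profile along a column to split rim top/front face
print(hsv[125:150,265,2],hsv[66:90,265,2]); print(hsv[108,318:340,2],hsv[108,140:160,2])
```

```text
row 78 146 328
row 84 147 328
row 100 149 328
row 115 151 328
row 130 152 328
row 136 153 327
col 160 75 141
col 200 75 141
col 215 75 141
col 265 74 140
col 310 73 139
col 322 73 139
[76 73 72 70 82 89 92 91 87 85 87 91 93 92 93 85 83 84 84 83 82 83 83 85
 87] [144 145 145 145 144 143 143 147 176 184 170 164 142 100  81  89  97  95
  96  96  96  93  84  84]
[ 87  85 100 121 120 142 171 175 170 159 123  82  80  79  80 110 141 141
 141 140 142 142] [154 153 153 154 153 154 155 154 153 164 175 171 167 155 117  83  82  81
  80  82]
```

Run:
```python
from h import *
s=dict(position=np.array([469.7,-311,201.1]),eef_rot=[180,0,-13.3]);c=cam("wrist",s)
C=[at(c,p,62) for p in ((145.7,75.2),(329,73.2),(328,139.3),(153.5,142))]
for p in C: print(p)
m=np.mean(C,0);print("centre",m, np.linalg.norm(C[0]-C[1]),np.linalg.norm(C[1]-C[2]),np.linalg.norm(C[2]-C[3]),np.linalg.norm(C[3]-C[0]))
for a,b in ((C[0],C[1]),(C[3],C[2])): d=a-b; print(-np.degrees(np.arctan2(d[0],d[1])))
w=cam("wrist",dict(position=np.array([414.4,-355,276.9]),eef_rot=[180,0,-13.]))
im=cv2.imread("pics/w16.png");hsv=cv2.cvtColor(im,cv2.COLOR_BGR2HSV);S=hsv[:,:,1]>105
for y in (160,170,180,190): i=np.flatnonzero(S[y,180:360]);print("row",y,180+i[0],180+i[-1])
for x in (230,250,300,320): i=np.flatnonzero(S[135:215,x]);print("col",x,135+i[0],135+i[-1])
# grip bar blob: x268..283, rows165..197
for z in (55,50,35): print(z,at(w,(275.7,181),z))
```

```text
[ 581.2 -239.2   62. ]
[ 551.9 -369.2   62. ]
[ 505.6 -359.6   62. ]
[ 534.4 -228.8   62. ]
centre [ 543.3 -299.2   62. ] 133.27267255389592 47.340055806130096 133.97644361643492 48.01197215749899
-12.702508727921423
-12.412301060684925
row 160 213 338
row 170 214 337
row 180 214 337
row 190 215 336
col 230 154 200
col 250 154 200
col 300 135 199
col 320 135 199
55 [ 409.5 -352.2   55. ]
50 [ 408.4 -351.9   50. ]
35 [ 405.1 -351.    35. ]
```

Run:
```python
from h import *
w=cam("wrist",dict(position=np.array([414.4,-355,276.9]),eef_rot=[180,0,-13.]))
C=[at(w,p,35) for p in ((212.7,154),(338,153.3),(336.5,199.5),(215,200.5))]
print(np.mean(C,0),[np.linalg.norm(C[i]-C[i-1]).round(1) for i in range(4)],[-np.degrees(np.arctan2(*(a-b)[:2])).round(1) for a,b in((C[0],C[1]),(C[3],C[2]))])
print(move([407,-352,150],-13))
```

```text
[ 409.1 -351.8   35. ] [np.float64(51.2), np.float64(132.8), np.float64(50.8), np.float64(134.1)] [np.float64(-12.7), np.float64(-12.5)]
(array([-5.2,  5.4,  5.2]), array([ 0., -0., -0.]))
```

Call:
carry_out(targets=[[-2.6, 2.7, 0, 0, 0, 0, 4], [-2.6, 2.7, 0, 0, 0, 0, 4], [0, 0, 2.6, 0, 0, 0, 4], [0, 0, 2.6, 0, 0, 0, 4], [0, 0, 0, 0, 0, 0, 4], [0, 0, 0, 0, 0, 0, 4]])

```text
time_s: 35.35
position: [406.9, -351.1, 149.2]
eef_rot: [180.0, -0.0, -13.3]
wrist_force: [-1.0, -0.1, 1.1]
gripper_width: 40.0
finger_force: 0.0
```

Run:
```python
from h import *
c,im=snap("wrist","w18"); s=robot.state(); P=s["position"]; print(P,s["eef_rot"])
hsv=cv2.cvtColor(im,cv2.COLOR_RGB2HSV); S=hsv[:,:,1]>105
print([((np.array(d["box"])).round(1),round(d["conf"],2)) for d in robot.look_for("box_lid","wrist")])
H=((hsv[:,:,0]<=14)&(hsv[:,:,1]>155)).astype(np.uint8)
n,l,st,ce=cv2.connectedComponentsWithStats(H)
for i in range(1,n):
    if st[i,4]>150: print(st[i],ce[i].round(1))
for q in ([409,-351.8,35],[409,-351.8,55]): print(proj(c,q))
p=proj(c,[409,-351.8,35]).astype(int)
for y in range(p[1]-60,p[1]+64,4): print(y,"".join("H" if H[y,x] else ("w" if S[y,x] else ".") for x in range(140,430,3)))
```

```text
[ 407.5 -351.2  149.7] [180.   -0.1 -13.3]
[(array([279.3, 202.4, 187. ,  70.1]), 0.65)]
[  18    0   73   46 2208] [55.3 19.9]
[ 104    0   59   56 1870] [133.9  20.1]
[ 181    0   47   45 1525] [204.3  19.9]
[  294     0   241   170 31908] [401.8  75. ]
[ 266  185   23   50 1074] [277.4 209.6]
[277.3 203.6]
[277.2 211.8]
143 ...................................................wHHHHHHHHHHHHHHHHHHHHHHHHHHwHHHHHHHHHHHHHHHHHH
147 ...................................................wHHHHHHHHHHHHHHHHHHHHHHHHHHHHHHHHHHHHwHHHHHHHH
151 ...................................................wHHHHHHHHHHHHHHHHHHHHHHHHHHHHHHHHHHHHHHHHHHHHH
155 ...........................................................wHHHHHHHHwwwwwwwwwwwwwwwwwwwwwwwwwwwww
159 ...........................................................HHHHHHHHHw............................
163 ...........................................................wHHHHHHHHw............................
167 .......................................wwwwwwwwwwwwwwwwwwwwwHHHHHHHHwwwwwww......................
171 .................wwwwwwwwwwwwwwwwwwwwwwwwwwwwwwwwwwwwwwww
[... 1686 characters left out ...]
........................................................................................
243 .................................................................................................
247 .................................................................................................
251 .................................................................................................
255 .................................................................................................
259 .................................................................................................
263 .................................................................................................
```

Run:
```python
from h import *
s=dict(position=np.array([407.5,-351.2,149.7]),eef_rot=[180,-.1,-13.3]);c=cam("wrist",s)
L,Q=at(c,(190.5,237.3),35),at(c,(364,235),35);u=np.array([np.cos(np.radians(12.6)),-np.sin(np.radians(12.6)),0])
print(L,Q,(L+Q)/2+24*u,np.linalg.norm(L-Q),-np.degrees(np.arctan2(*(L-Q)[:2])))
for z in (45,55): print(at(c,(277.4,187),z),at(c,(277.4,234),z),at(c,(277.4,185),z)-at(c,(277.4,234),z))
print(move([408.5,-351.8,38],-12.7))
```

```text
[ 398.7 -281.3   35. ] [ 370.1 -410.3   35. ] [ 407.8 -351.1   35. ] 132.138380746103 -12.472573509408473
[ 424.1 -355.4   45. ] [ 389.8 -347.3   45. ] [35.7 -8.4  0. ]
[ 426.5 -356.    55. ] [ 393.6 -348.2   55. ] [34.2 -8.1  0. ]
(array([ 0.1,  0. , 11.2]), array([ 0., -0., -0.]))
```

Call:
carry_out(targets=[[0.15, 0, 3.5, 0, 0, -0.01, 3.4], [0, 0, 3.5, 0, 0, 0, 3.4], [0, 0, 2.5, 0, 0, 0, 3.4], [0, 0, 1.7, 0, 0, 0, 3.4], [0, 0, 0, 0, 0, 0, 3.4], [0, 0, 0, 0, 0, 0, 1.0], [0, 0, 0, 0, 0, 0, 1.0], [0, 0, 0, 0, 0, 0, 1.0], [0, 0, 0, 0, 0, 0, 1.0]], squeeze=60)

```text
time_s: 36.35
position: [409.2, -351.4, 37.3]
eef_rot: [179.9, -0.1, -12.7]
wrist_force: [0.4, -0.1, 6.1]
gripper_width: 15.1
finger_force: 60.6
```

Call:
carry_out(targets=[[0, 0, -1.5, 0, 0, 0, 1.0], [0, 0, -3, 0, 0, 0, 1.0], [0, 0, -4, 0, 0, 0, 1.0], [0, 0, -4, 0, 0, 0, 1.0], [0, 0, 0, 0, 0, 0, 1.0], [0, 0, 0, 0, 0, 0, 1.0]])

```text
time_s: 36.95
position: [408.4, -351.2, 161.9]
eef_rot: [179.9, -0.1, -12.7]
wrist_force: [-0.1, 0.3, -2.6]
gripper_width: 14.4
finger_force: 59.7
```

Run:
```python
from h import *
c,im=snap("wrist","w19"); s=robot.state(); P=s["position"]; print(P,s["eef_rot"],s["gripper_width"],s["wrist_force"])
hsv=cv2.cvtColor(im,cv2.COLOR_RGB2HSV); S=hsv[:,:,1]>105
zt=P[2]-38+35; print(zt)
for q in ([24,67],[24,-67],[-24,67],[-24,-67]):
    R_=rpy([0,0,s["eef_rot"][2]]); print(q,proj(c,np.array([*P[:2],zt])+R_@[*q,0]))
for y in range(120,290,5): print(y,"".join("w" if S[y,x] else "." for x in range(120,440,3)))
print(move([543.3,-299.2,150],-12.6))
```

```text
[ 407.7 -350.7  160.6] [-180.     0.   -12.7] 14.530957644138224 [ 0.2  0.3 -2. ]
157.62202494912808
[24, 67] [119.8 228.6]
[24, -67] [431.1 228.5]
[-24, 67] [133.4 324.3]
[-24, -67] [417.9 324.1]
120 ..........................................................wwwwwwwwwwwwwwwwwwwwwwwwwwwwwwwwwwwwwwwwwwwwwwwww
125 ..........................................................wwwwwwwwwwwwwwwwwwwwwwwwwwwwwwwwwwwwwwwwwwwwwwwww
130 ..........................................................wwwwwwwwwwwwwwwwwwwwwwwwwwwwwwwwwwwwwwwwwwwwwwwww
135 ..........................................................wwwwwwwwwwwwwwwwwwwwwwwwwwwwwwwwwwwwwwwwwwwwwwwww
140 ..........................................................wwwwwwwwwwwwwwwwwwwwwwwwwwwwwwwwwwwwwwwwwwwwwwwww
145 ..........................................................wwwwwwwwwwwwwwwwwwwwwwwwwwwwwwwwwwwwwwwwwwwwwwwww
150 ..........................................................wwwwwwwwwwwwwwwwwwwwwwwwwwwwwwwwwwwwwwwwwwwwwwwww
155 ..............................................................wwwwwwwwwwwwwwwwwwwwwwwwwwwwwwwwwwwwwwwwwwwww
160 ...
[... 2256 characters left out ...]
wwwwwwwwwwwwwwwwwwwwwwwwwwwwwwwwwwwwwwwwwwwwwwwwwwwwwwwwwwwwwwwwwwwwwwwwwwwwwwwwwwwwwwww
265 ...wwwwwwwwwwwwwwwwwwwwwwwwwwwwwwwwwwwwwww.....wwwwwwwwwwwww....wwwwwwwwwwwwwwwwwwwwwwwwwwwwwwwwwwwwwwwwwww
270 ...wwwwwwwwwwwwwwwwwwwwwwwwwwwwwwwwwwwwwww....wwwwwwwwwwwwww.....wwwwwwwwwwwwwwwwwwwwwwwwwwwwwwwwwwwwwwwwww
275 ....wwwwwwwwwwwwwwwwwwwwwwwwwwwwwwwwwwwww.....wwwwwwwwwwwwww.....wwwwwwwwwwwwwwwwwwwwwwwwwwwwwwwwwwwwwwwwww
280 ....wwwwwwwwwwwwwwwwwwwwwwwwwwwwwwwww..........wwwwwwwwwwww...........wwwwwwwwwwwwwwwwwwwwwwwwwwwwwwwwwwwww
285 ....wwwwwwwwwwwwwwwwwwwwwwwwwwwwwwww...........wwwwwwwwwwww...........wwwwwwwwwwwwwwwwwwwwwwwwwwwwwwwwwwwww
(array([12.1, -8. ,  1.1]), array([-0.,  0., -0.]))
```

```bash
python3 -c "
from h import *
print(move([544.9,-298.8,140],-12.6))"
```

```text
(array([12.2, -8.1,  2.1]), array([-0.,  0., -0.]))
```

Call:
carry_out(targets=[[3, -2, 0, 0, 0, 0, 1.0], [3, -2, 0, 0, 0, 0, 1.0], [3, -2, 0, 0, 0, 0, 1.0], [3.2, -2.1, 0, 0, 0, 0, 1.0], [0, 0, 2.1, 0, 0, 0, 1.0], [0, 0, 0, 0, 0, 0, 1.0], [0, 0, 0, 0, 0, 0, 1.0]])

```text
time_s: 37.7
position: [543.2, -298.6, 138.1]
eef_rot: [-180.0, 0.3, -12.7]
wrist_force: [0.1, -0.6, -2.1]
gripper_width: 14.5
finger_force: 59.7
```

```bash
python3 -c "
from h import *
print(robot.state()['position'],robot.state()['eef_rot'],move([544.9,-298.8,105],-12.6)[0]*10)"
```

```text
[ 543.2 -298.6  138.1] [-180.     0.3  -12.7] [ 1.9 -0.2 33.1]
```

Call:
carry_out(targets=[[0.15, 0, 1.5, 0, 0, 0, 1.0], [0, 0, 1.2, 0, 0, 0, 1.0], [0, 0, 0.8, 0, 0, 0, 1.0], [0, 0, 0, 0, 0, 0, 1.0], [0, 0, 0, 0, 0, 0, 1.0]])

```text
time_s: 38.2
position: [546.3, -299.0, 104.9]
eef_rot: [-180.0, 0.0, -12.7]
wrist_force: [-0.2, 1.0, -1.7]
gripper_width: 14.1
finger_force: 59.6
```

Call:
carry_out(targets=[[-0.1, 0, 0.3, 0, 0, 0, 1.0], [0, 0, 0.3, 0, 0, 0, 1.0], [0, 0, 0.2, 0, 0, 0, 1.0], [0, 0, 0, 0, 0, 0, 1.0]])

```text
time_s: 38.6
position: [545.3, -298.7, 96.7]
eef_rot: [-180.0, 0.0, -12.7]
wrist_force: [0.1, 0.3, -1.4]
gripper_width: 14.6
finger_force: 59.6
```

Ribs are inside without contact. Lower to seating.

Call:
carry_out(targets=[[0, 0, 0.15, 0, 0, 0, 1.0], [0, 0, 0.15, 0, 0, 0, 1.0], [0, 0, 0.1, 0, 0, 0, 1.0], [0, 0, 0, 0, 0, 0, 1.0]])

```text
time_s: 39.0
position: [545.5, -298.8, 93.4]
eef_rot: [180.0, -0.0, -12.7]
wrist_force: [-2.0, 1.2, 2.0]
gripper_width: 14.9
finger_force: 60.1
```

Call:
carry_out(targets=[[0, 0, 0.1, 0, 0, 0, 1.0], [0, 0, 0, 0, 0, 0, 1.0]])

```text
time_s: 39.2
position: [545.5, -298.8, 93.3]
eef_rot: [180.0, -0.0, -12.7]
wrist_force: [-4.6, 2.2, 10.0]
gripper_width: 14.7
finger_force: 61.2
```

Call:
carry_out(targets=[[0, 0, -0.1, 0, 0, 0, 1.0], [0, 0, 0, 0, 0, 0, 3.2], [0, 0, 0, 0, 0, 0, 3.2], [0, 0, 0, 0, 0, 0, 3.2], [0, 0, -2, 0, 0, 0, 3.2], [0, 0, -4, 0, 0, 0, 3.2], [0, 0, -5, 0, 0, 0, 3.2], [-3, 3, -4, 0, 0, 0, 3.2], [-4, 0, 0, 0, 0, 0, 3.2], [-3, 0, 0, 0, 0, 0, 3.2], [0, 0, 0, 0, 0, 0, 3.2], [0, 0, 0, 0, 0, 0, 3.2]])

```text
time_s: 40.4
position: [446.5, -303.1, 237.8]
eef_rot: [180.0, -0.1, -12.7]
wrist_force: [0.1, 0.5, -0.2]
gripper_width: 32.5
finger_force: 0.0
```

Run:
```python
from h import *
c,im=snap("wrist","w20"); s=robot.state(); P=s["position"]; print(P,s["eef_rot"])
for n in ("box_lid","ink_knife_0","stamp_0"): print(n,[((np.array(d["box"])).round(1),round(d["conf"],2)) for d in robot.look_for(n,"wrist")])
hsv=cv2.cvtColor(im,cv2.COLOR_RGB2HSV); S=hsv[:,:,1]>105
R_=rpy([0,0,-12.6]); ctr=np.array([543.3,-299.2,0])
for z in (62,91): print(z,[proj(c,ctr+R_@[*q,z]).round(1) for q in ([24,67],[24,-67],[-24,-67],[-24,67])])
print("grip",[proj(c,ctr+R_@[*q,111]).round(1) for q in ([17,8],[17,-8],[-17,-8],[-17,8])])
H=((hsv[:,:,0]<=14)&(hsv[:,:,1]>155)).astype(np.uint8)
n,l,st,ce=cv2.connectedComponentsWithStats(H)
for i in range(1,n):
    if st[i,4]>150: print(st[i],ce[i].round(1))
q=proj(c,ctr+[0,0,91]).astype(int)
for y in range(max(0,q[1]-60),q[1]+64,4): print(y,"".join("H" if H[y,x] else ("w" if S[y,x] else ".") for x in range(max(0,q[0]-140),q[0]+140,3)))
u=np.array([.972,-.233])
for m in ((488.6,-403),(469,-484.6)): print("knife pred end,shoulder",proj(c,[*(np.array(m)-55*u),72]).round(1),proj(c,[*m,77]).round(1))
```

```text
[ 447.3 -303.   237.6] [180.   -0.1 -12.7]
box_lid [(array([243. ,  73.3, 185.7,  71.2]), 0.92)]
ink_knife_0 [(array([381.7, 149.1,  28.6,  61.3]), 0.76), (array([481.8, 152.7,  35.4,  65.4]), 0.66)]
stamp_0 []
62 [array([162.3,  44.2]), array([329.2,  43.9]), array([326.8, 106.3]), array([168. , 106.5])]
91 [array([150.1,  38.7]), array([334.6,  38.4]), array([331.7, 107.2]), array([157. , 107.5])]
grip [array([228.1,  45.3]), array([251.7,  45.3]), array([252.8,  97.8]), array([230.3,  97.8])]
[ 230   46   24   52 1132] [241.4  71.5]
[  343    47   183   137 18827] [427.3 107.7]
13 ..............................................................................................
17 ..............................................................................................
21 ..............................................................................................
25 ..............................................................................................
29 ..............................................................................................
33 ...................
[... 1938 characters left out ...]
HH
113 ..................................................................................HHHHHHHHHHHH
117 wwwwwwwwwwww.....................................................................wHHHHHHHHHHHH
121 wwwwwwwwwwww.....................................................................HHHHHHHHHwwww
125 wwwwwwwwwwww.....................................................................HHHHHHHHHwwww
129 wwwwwwwwwwww.....................................................................HHHHHHHHHwwww
133 wwwwwwwwwwww.....................................................................HHHHHHHHHHHHH
knife pred end,shoulder [377.7 180.4] [385.9 115.3]
knife pred end,shoulder [473.9 181.8] [489.3 116.8]
```

Lid sits level exactly as predicted. Quick check of the knife handle ends.

Run:
```python
from h import *
im=cv2.imread("pics/w20.png");hsv=cv2.cvtColor(im,cv2.COLOR_BGR2HSV)
for n,x in (("A",379),("B",476)):
    print(n,"end");print([tuple(map(int,hsv[y,x])) for y in range(174,190)])
    x2=x+6 if n=="A" else x+11
    print(n,"ferrule",[(y,*map(int,hsv[y,x2])) for y in range(108,134)])
```

```text
A end
[(12, 169, 86), (13, 180, 85), (11, 170, 87), (12, 177, 85), (12, 176, 87), (12, 173, 87), (12, 171, 76), (12, 183, 57), (14, 112, 64), (15, 99, 80), (15, 92, 86), (15, 93, 85), (14, 98, 86), (15, 101, 83), (16, 98, 83), (16, 96, 85)]
A ferrule [(108, 13, 176, 145), (109, 13, 175, 144), (110, 12, 176, 146), (111, 13, 182, 144), (112, 13, 178, 143), (113, 13, 179, 141), (114, 13, 180, 136), (115, 13, 175, 115), (116, 13, 186, 78), (117, 10, 159, 56), (118, 16, 193, 58), (119, 19, 197, 140), (120, 20, 204, 191), (121, 20, 203, 204), (122, 20, 204, 196), (123, 20, 202, 192), (124, 20, 202, 193), (125, 20, 202, 191), (126, 20, 202, 191), (127, 20, 199, 188), (128, 20, 201, 178), (129, 19, 191, 135), (130, 14, 176, 87), (131, 13, 174, 85), (132, 13, 178, 83), (133, 12, 173, 84)]
B end
[(12, 168, 85), (12, 176, 84), (12, 174, 85), (11, 178, 86), (12, 173, 84), (11, 175, 86), (11, 168, 85), (12, 171, 85), (11, 172, 71), (11, 155, 56), (15, 105, 68), (13, 89, 83), (16, 86, 83), (16, 83, 86), (16, 87, 85), (16, 86, 86)]
B ferrule [(108, 14, 179, 145), (109, 13, 177, 148), (110, 13, 178, 150), (111, 13, 176, 151), (112, 13, 178, 146), (113, 13, 177, 141), (114, 13, 179, 137), (115, 13, 178, 135), (116, 13, 177, 128), (117, 13, 176, 107), (118, 12, 179, 74), (119, 14, 199, 50), (120, 15, 174, 60), (121, 20, 195, 90), (122, 20, 196, 103), (123, 20, 198, 130), (124, 20, 200, 172), (125, 20, 202, 188), (126, 20, 205, 185), (127, 20, 203, 186), (128, 20, 202, 184), (129, 20, 200, 184), (130, 20, 198, 171), (131, 18, 195, 128), (132, 14, 177, 85), (133, 12, 169, 83)]
```

```bash
python3 -c "
from workcell import robot
print(robot.sign_off())"
```

```text
the job is handed in; nothing more can be done
None
```

The job is handed in at about 41 s: both ink knives are fully home in the outer slots, the three stamps are one to a cell, and the lid is level on the rim. By then I had no picture views left, so I judged the last two stamps and the lid from force and pixel readings.

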